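# Clip the extension shafts onto the rail in size order

### The job

Put the three loose steel extension shafts away on the clip rail in order of length: the longest in the station next to the carrying handle, the medium one in the middle, the shortest at the plain end. Lay each shaft across its pair of spring clips, centred on them, and press it down until both clips snap over it and it is fully home. Leave the beaker, tape roll and pipette filler where they are.

Things in the scene. Friction and masses are not known exactly. Their poses are not given: they have to be found in the camera images.
- rail: Clip rail, fixed to the bench: aluminium foot plate 116 x 230 x 8 mm, two low grey bars along it, and a round-bar carrying handle 41 mm high across one end. Origin on the bench at the middle station; y runs along the rail to the handle (handle at y = +122 mm, plate y = -93 to +137 mm); x runs across the rail, the way a clipped shaft lies. Turned up to 0.3 rad from world axes.
- station_a (a point): Place of the short shaft: station at the plain end (y = -58 mm on the rail). A station is two spring clips, each 12 mm wide, at x = -40 and +40 mm; 68 mm between them is free for fingers down to the 8 mm foot plate. Point: centre of a seated shaft, 46 mm above the bench; x along the shaft, z up, y to the handle.
- station_b (a point): Place of the medium shaft: the middle station (y = 0 on the rail, 58 mm from its neighbours); same clips, point and axes as station_a. Each clip has two sprung jaws with flared lips: lip tops 65 mm above the bench and about 32 mm apart inside, leading to a neck 11 mm wide.
- station_c (a point): Place of the long shaft: station next to the handle (y = +58 mm); same clips, point and axes. A shaft set on any station first rests in the lips with its axis about 14 mm above the seated point; pushed down with about 12 to 15 N in all, the jaws spread and it snaps down onto its saddles and stays held, jaws closed over it.
- shaft_short: The short steel extension shaft: 130 mm long, round 16 mm shank, a dark hexagon (24 mm across flats, 12 mm long) at each end, both ends alike; about 130 g (may vary by 20 %). Origin at its centre, on the axis; x along the shaft. It starts lying on the bench on its hexagons, axis 12 mm above the bench, within 0.3 rad of world x.
- shaft_medium: The medium steel extension shaft: 160 mm long, round 16 mm shank, a dark hexagon (24 mm across flats, 12 mm long) at each end, both ends alike; about 160 g (may vary by 20 %). Origin at its centre, on the axis; x along the shaft. It starts lying on the bench on its hexagons, axis 12 mm above the bench, within 0.3 rad of world x.
- shaft_long: The long steel extension shaft: 190 mm long, round 16 mm shank, a dark hexagon (24 mm across flats, 12 mm long) at each end, both ends alike; about 190 g (may vary by 20 %). Origin at its centre, on the axis; x along the shaft. It starts lying on the bench on its hexagons, axis 12 mm above the bench, within 0.3 rad of world x.
- beaker_100: Small clear glass beaker, 57 mm wide, 71 mm high, a bystander to the far side of the shafts; origin under its centre.
- label_tape: Roll of tape lying flat, 55 mm wide, 19 mm high, a bystander in front of the rail; origin under its centre.
- pipette_filler: Pipette filler bulb, 95 x 41 x 41 mm, a bystander to the right of the shafts; origin under its centre.

How it is judged (in metres and radians):
At the end, for the whole second after the job is handed in: Each shaft is at rest, snapped in both clips of its station (long by the handle, medium in the middle, short at the plain end): centre within 12 mm along the shaft, 4 mm across, -4 to +3 mm of its seated height, parallel within 0.08 rad, either way round (x of shaft_short in the frame of station_a between -0.012 and 0.012 m and y of shaft_short in the frame of station_a between -0.004 and 0.004 m and z of shaft_short in the frame of station_a between -0.004 and 0.003 m and angle between the x axis of shaft_short and the x axis of station_a, either way round below 0.08 rad and linear speed of each of shaft_short, shaft_medium, shaft_long below 0.02 m/s and x of shaft_medium in the frame of station_b between -0.012 and 0.012 m and y of shaft_medium in the frame of station_b between -0.004 and 0.004 m and z of shaft_medium in the frame of station_b between -0.004 and 0.003 m and angle between the x axis of shaft_medium and the x axis of station_b, either way round below 0.08 rad and x of shaft_long in the frame of station_c between -0.012 and 0.012 m and y of shaft_long in the frame of station_c between -0.004 and 0.004 m and z of shaft_long in the frame of station_c between -0.004 and 0.003 m and angle between the x axis of shaft_long and the x axis of station_c, either way round below 0.08 rad); the robot touches nothing.
It fails at once if the small empty glass beaker is moved by more than 30 mm (distance of beaker_100 from where it was at the start of the episode above 0.03 m).
It fails at once if the roll of tape is moved by more than 30 mm (distance of label_tape from where it was at the start of the episode above 0.03 m).
It fails at once if the pipette filler is moved by more than 30 mm (distance of pipette_filler from where it was at the start of the episode above 0.03 m).
It also fails if it takes over 64 s, if anything falls off the work surface, if the arm or the gripper's body presses on something with over 40 N, if the wrist force passes 120 N, or if a joint passes its speed limit or range.

### The arm

A 6-joint arm with a two-finger parallel gripper is mounted at the origin on a cart in front of the work surface, level with it; the furniture and walls round the work are solid. World frame = base frame: x ahead of the robot, y to its left, z up, the work surface at z = 0. Lengths are in mm, angles in rad, forces in N, time in s.
With the tool pointing down it reaches from about 400 to 925 mm from the base axis. Payload 12.5 kg.
Tool frame: the origin (TCP) lies on the centre line of the jaws, within the pads' length; the fingertips stand 19 mm ahead of it and the grasp point (between the pads) is the TCP; y points along the fingers, x is the direction in which the jaws open and shut, and the axes are right-handed (so a half turn about y gives the same grasp; the last joint's range is limited). The gripper opens to 95 mm and grips with 3 to 60 N. Pads are 20 mm wide; open, the fingers measure 119 mm over their backs; the gripper's body (75 mm by 180 mm) begins 59 mm behind the grasp point.
Start: joints at [0.999, 0.491, 1.559, -0, 1.092, -0.106], TCP at [280.697, 558.439, 233.661] pointing down, gripper open.
Joint ranges: [-3.1, 3.1], [-0.84, 2.19], [0.05, 2.79], [-1.13, 4.28], [0.06, 2.93], [-2.69, 2.69]. Speed limits (rad/s): [2.22, 2.22, 2.79, 3.14, 3.14, 3.14].

### API

Orientations are given as [roll, pitch, yaw] about the fixed x, y, z axes, in that order (R = Rz(yaw) Ry(pitch) Rx(roll)).
In Python, from cell import env gives the robot as it stands. The module is installed in compiled form; this text tells all that it offers.
- The arm moves only by the tool move_arm, never from a script. Its argument "rows" is a list of rows, each an object of numbers: "tx", "ty", "tz": the shift along the tool's x, y, z in cm; "rx", "ry", "rz": the turn, a rotation vector about the tool's x, y, z in rad; "grip": the opening in per cent of the stroke, from 0 (shut) to 100 (fully open). In form: [{"tx": .., "ty": .., "tz": .., "rx": .., "ry": .., "rz": .., "grip": ..}, ...]. A call has 1 to 10 rows; each row shifts and turns the commanded pose from where the row before left it, along the tool's axes as they then stand; what a row does not reach is not made up. A row lasts 1/12 s, in which the tool goes at most 41.7 mm and 7.16 degrees, less where a joint would pass 70% of its speed; a pose out of reach is approached as far as the arm can. A call is refused whole if a number of a shift passes 4.17 or a number of a turn 0.125, either way. A call with a gripper value outside its range is refused whole. The fingers move at their own pace and stop on an object; the grip force is fixed at half the most. Time passes only in rows, so rows that do not move let the fingers close. It gives the time, the measured TCP pose, the force and the opening at its end, in the units of the state.
- env.state(): the state, without advancing time (a new reading comes with each control period).
- env.read_camera(name): name is "scene" or "top"; returns (picture, depth): 420x560x3 uint8, blue, green, red; 420x560 float32, mm along the optical axis (not along the pixel's ray), 0 where there is no reading.
- env.calibration(name): a dict with "vertical_fov" (degrees; the focal length in pixels is half the picture's height over the tangent of half this angle, whatever the lens; pixels are square), "cx", "cy" (the principal point, pixels), "eye" and "rotation" of the camera in the world. Camera axes: x right, y up, looking along -z (the intrinsics and any distortion apply to the point x, -y, -z); pixel columns grow to the right and rows downward; lengths in mm; the calibration is good to about 2 mm. A picture is of the moment at which its call begins. calibration takes no time and is no camera call.
- env.job_done(): hands the job in, once; it reports no verdict.
The state is a dict: "t": time; "joints": joint angles; "qvel": joint speeds; "tau": joint torques, N m; "eef_pos": TCP position; "tcp_rot": TCP orientation; "ft_force": force on the tool from outside, world axes, zero at the start; "moment": the same for the moment, N m; "opening": opening from 0.0 (shut) to 1.0 (fully open).
Only numpy, scipy, OpenCV 4.12 (cv2) and the standard library are available. Lean on these libraries where they do the work, as an engineer would, in place of code of your own. Each camera call takes 0.05 s, during which the arm holds its last target.

## Working session

There is one attempt and no reset: what is moved stays moved. The work goes in short steps, Python scripts to look and compute and a tool call to move; the robot and the scene stay as the last step left them, time stands still between calls to the robot, and variables do not carry over. Pictures are saved under pics/ and viewed, and the job is handed in when it is done.

Besides the shell and the picture viewer there is one more tool, called after ">>>" as name(argument=value, ...) on one line, values as JSON. move_arm: Moves the arm, as the interface text tells. Its arguments: {"type":"object","properties":{"rows":{"type":"array"}},"required":["rows"]}

```bash
mkdir -p pics; python3 - <<'E'
from cell import env
import cv2,numpy as np
s=env.state()
for k,v in s.items(): print(k,np.round(v,3).tolist())
for n in ("scene","top"):
    p,d=env.read_camera(n); cv2.imwrite(f"pics/{n}0.png",p); np.save(f"{n}0.npy",d)
    c=env.calibration(n); print(n,{k:np.round(v,4).tolist() if not isinstance(v,str) else v for k,v in c.items()})
E
```

```text
t 0.0
joints [0.999, 0.492, 1.559, -0.0, 1.092, -0.106]
qvel [-0.0, -0.001, -0.0, 0.001, -0.001, -0.001]
tau [0.001, -61.266, -25.819, 0.069, 0.048, -0.0]
eef_pos [280.602, 558.232, 233.059]
tcp_rot [-1.571, 0.001, 1.105]
ft_force [-0.108, 0.642, 0.958]
moment [-0.019, -0.001, -0.049]
opening 1.003
scene {'vertical_fov': 44.8664, 'cx': 283.7199, 'cy': 217.705, 'eye': [-549.774, -601.9878, 588.1186], 'rotation': [1.1525, -0.0159, -1.0591]}
top {'vertical_fov': 43.2501, 'cx': 288.6101, 'cy': 204.0401, 'eye': [264.3909, -19.4053, 1470.4475], 'rotation': [0.1589, -0.0135, -1.561]}
```

View pics/top0.png

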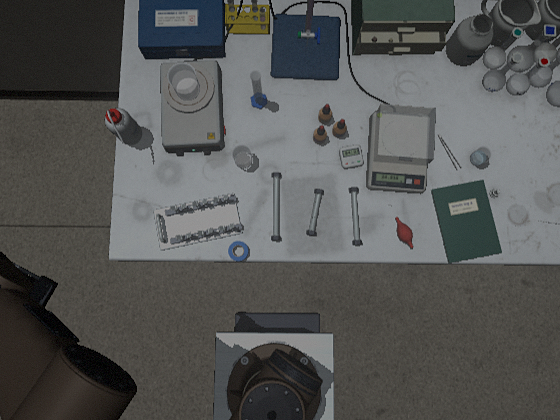

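View pics/scene0.png

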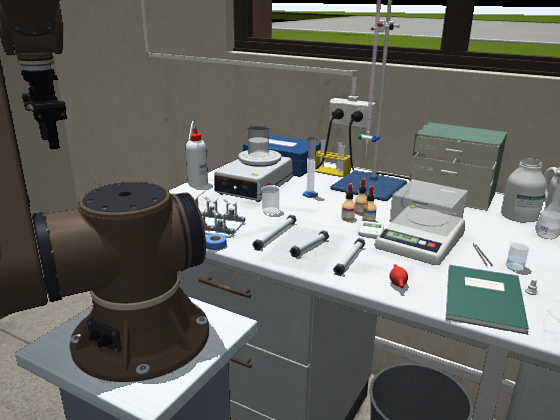

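```bash
cat > h.py <<'E'
import numpy as np,cv2
from scipy.spatial.transform import Rotation as R
from cell import env
def cam(n):
    c=env.calibration(n); f=210/np.tan(np.radians(c["vertical_fov"])/2)
    return f,c["cx"],c["cy"],np.array(c["eye"]),R.from_euler("xyz",c["rotation"]).as_matrix()
def ray(n,u,v,z):
    f,cx,cy,e,M=cam(n); u=np.atleast_1d(u).astype(float);v=np.atleast_1d(v).astype(float)
    d=np.stack([(u-cx)/f,-(v-cy)/f,-np.ones_like(u)],1)@M.T
    return e+d*((z-e[2])/d[:,2])[:,None]
def cloud(n,d):
    f,cx,cy,e,M=cam(n); v,u=np.mgrid[0:420,0:560]
    p=np.stack([(u-cx)/f*d,-(v-cy)/f*d,-d],-1)
    return p@M.T+e
def proj(n,P):
    f,cx,cy,e,M=cam(n); q=(np.atleast_2d(P)-e)@M
    return np.stack([cx+f*q[:,0]/-q[:,2],cy-f*q[:,1]/-q[:,2]],1)
E
python3 - <<'E'
from h import *
p=cv2.imread("pics/top0.png");d=np.load("top0.npy")
cr=p[160:270,140:430];cv2.imwrite("pics/c1.png",cv2.resize(cr[:, :115],None,fx=6.5,fy=5.4*1.2,interpolation=2)[:600])
cv2.imwrite("pics/c2.png",cv2.resize(cr[:,115:],None,fx=4.5,fy=4.5,interpolation=2))
C=cloud("top",d)
for u,v in [(330,245),(150,250),(277,205),(317,210),(355,215),(200,200),(200,218)]: print(u,v,C[v,u].round(1),ray("top",u,v,0).round(1))
E
```

```text
330 245 [ 3.863e+02 -1.531e+02  2.000e-01] [[ 386.3 -153.1    0. ]]
150 250 [367.1 345.   -0.7] [[367.  344.9   0. ]]
277 205 [494.2  -4.5  18.3] [[497.1  -4.3   0. ]]
317 210 [ 481.3 -115.5   19.8] [[ 484.2 -116.8    0. ]]
355 215 [ 467.9 -220.2   23.9] [[ 471.3 -223.6    0. ]]
200 200 [507.7 211.1   6.1] [[508.7 212.1   0. ]]
200 218 [4.577e+02 2.102e+02 3.000e-01] [[457.8 210.2   0. ]]
```

View pics/c1.png

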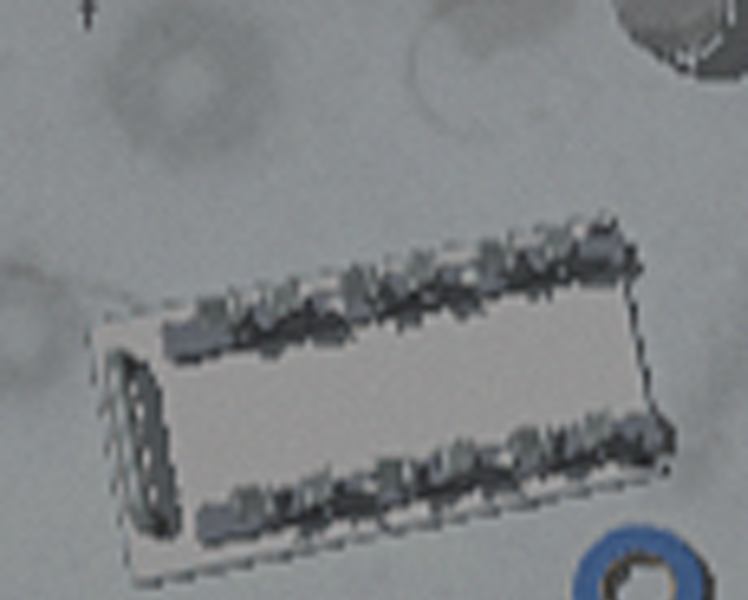

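View pics/c2.png

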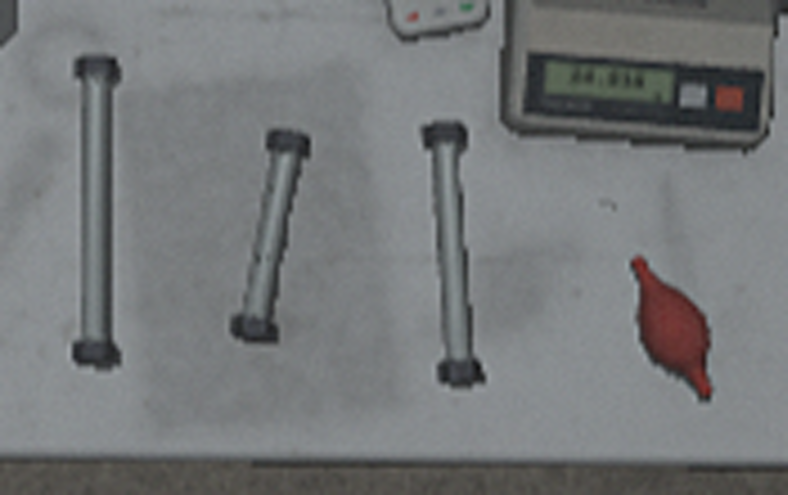

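```bash
python3 - <<'E'
from h import *
p=cv2.imread("pics/top0.png").astype(int);d=np.load("top0.npy")
print("bench",p[175,160],"plate",p[218,200])
# plate mask : warm colour
w=(p[...,2]-p[...,0]); m=((w>3)&(p.sum(2)>300)).astype(np.uint8); m[:185]=0;m[255:]=0;m[:,:150]=0;m[:,250:]=0
C=cloud("top",d)
hi=(C[...,2]>25)&(C[...,2]<75)
print(m.sum())
cv2.imwrite("pics/m1.png",cv2.resize((m*255)[180:260,145:260],None,fx=6.5,fy=6.5,interpolation=0))
h2=np.clip(C[...,2]*3,0,255).astype(np.uint8)
cv2.imwrite("pics/m2.png",cv2.resize(h2[180:260,145:260],None,fx=6.5,fy=6.5,interpolation=0))
# shafts: dark hexes
for name,(u0,u1) in dict(long=(262,292),short=(300,332),med=(343,368)).items():
    pts=[]
    for z,lab in((12,'d'),):
        g=p[160:250,u0:u1].sum(2); k=(g<170).astype(np.uint8)
        n,l,st,ce=cv2.connectedComponentsWithStats(k)
        o=sorted(range(1,n),key=lambda i:-st[i,4])[:2]
        cc=[(ce[i][0]+u0,ce[i][1]+160) for i in o]; print(name,np.round(cc,1).tolist(),st[o,4].tolist())
        P=np.vstack([ray("top",*c,16) for c in cc]); P=P[np.argsort(-P[:,0])]
        v=P[0]-P[1]; print("  centre",P.mean(0).round(1),"sep",np.linalg.norm(v).round(1),"yaw",np.arctan2(v[1],v[0]).round(3))
# bystanders
for nm,mk in dict(tape=(p[...,0]-p[...,2]>50),pip=(p[...,2]-p[...,0]>60)).items():
    mk=mk.copy();mk[:170]=0;mk[265:]=0; v,u=np.nonzero(mk); k=(u>225)&(u<430) 
    print(nm,k.sum(),ray("top",u[k],v[k],15).min(0).round(),ray("top",u[k],v[k],15).max(0).round())
E
```

```text
bench [130 128 123] plate [146 146 145]
33
long [[276.3, 238.3], [279.3, 174.6]] [26, 10]
  centre [491.4  -6.8  16. ] sep 179.3 yaw -0.033
short [[311.4, 233.3], [322.1, 192.4]] [27, 12]
  centre [ 474.1 -115.1   16. ] sep 118.8 yaw -0.252
med [[359.7, 243.1], [349.9, 189.8]] [15, 10]
  centre [ 465.6 -220.6   16. ] sep 151.1 yaw 0.171
tape 170 [341.  76.  15.] [391. 128.  15.]
pip 33 [ 385. -403.   15.] [ 571. -336.   15.]
```

View pics/m1.png

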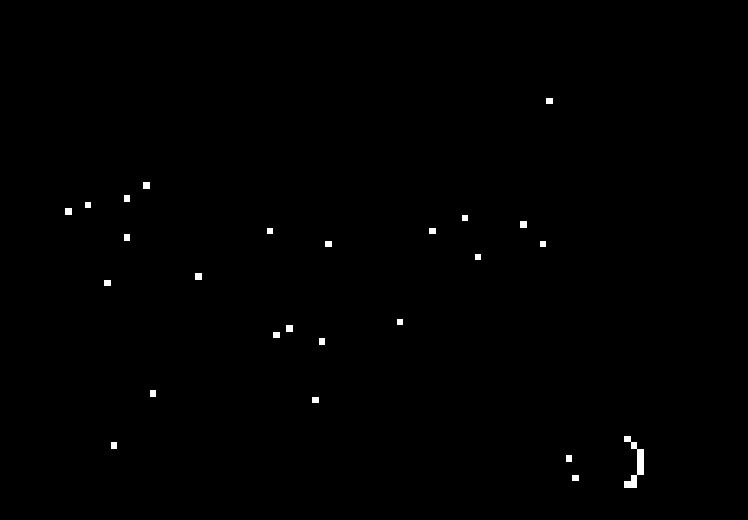

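View pics/m2.png

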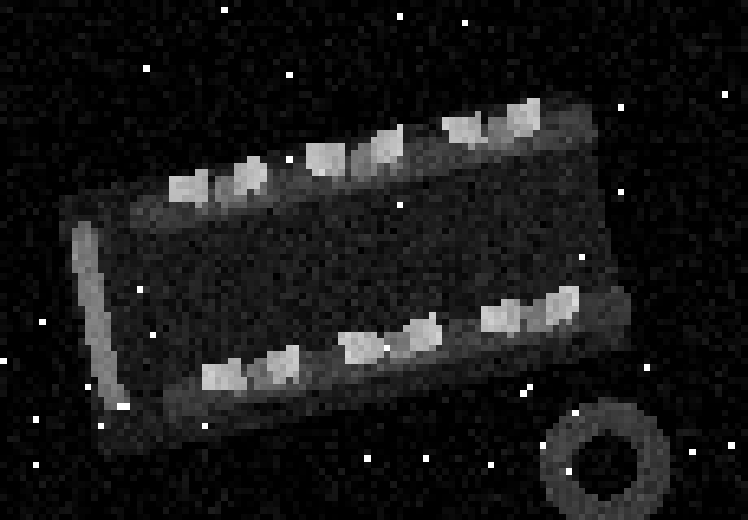

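```bash
python3 - <<'E'
from h import *
ds=[np.load("top0.npy")]+[env.read_camera("top")[1] for _ in range(2)]
d=np.median(ds,0); np.save("dmed.npy",d)
C=cloud("top",d); Z=C[...,2]
b=np.median(Z[195:240,290:305]);print("bench",b)
uu,vv=np.meshgrid(np.arange(560),np.arange(420))
reg=(uu>150)&(uu<245)&(vv>185)&(vv<255)
tape=np.hypot(C[...,0]-365,C[...,1]-101)<35
k=(reg&(Z>45)&~tape).astype(np.uint8)
n,l,st,ce=cv2.connectedComponentsWithStats(k)
J=[];
for i in range(1,n):
    if st[i,4]<6: continue
    q=C[l==i]; J.append(q.mean(0)); print(st[i,4],ce[i].round(1),q.mean(0).round(1),q.min(0).round(),q.max(0).round())
pl=(reg&(Z>4.5)&~tape).astype(np.uint8); n,l,st,ce=cv2.connectedComponentsWithStats(pl); i=1+np.argmax(st[1:,4])
lo=(l==i)&(Z<12)
P=C[l==i][:,:2].astype(np.float32); print("rect",cv2.minAreaRect(P))
for nm,(a,c_) in dict(long=(262,292),short=(300,332),med=(343,368)).items():
    m=(uu>a)&(uu<c_)&(vv>160)&(vv<250)&(Z>7); 
    n,l,st,ce=cv2.connectedComponentsWithStats(m.astype(np.uint8)); i=1+np.argmax(st[1:,4]); q=C[l==i]
    print(nm,len(q),"rect",cv2.minAreaRect(q[:,:2].astype(np.float32)))
    x=q[:,0]; c0=(x.min()+x.max())/2; s=abs(x-c0)<(x.max()-x.min())*.36
    f=np.polyfit(x[s],q[s,1],1); yaw=np.arctan(f[0]); ax=np.array([np.cos(yaw),np.sin(yaw)]); t=q[:,:2]@ax
    print("  axis y at",c0.round(1),np.polyval(f,c0).round(1),"yaw",yaw.round(3),"extent",(t.max()-t.min()).round(1),"z med",np.median(q[s,2]).round(1))
E
```

```text
bench 0.8217740498405419
25 [225.1 197.6] [506.3 135.4  59. ] [500. 129.  51.] [513. 142.  69.]
25 [216.  199.5] [500.8 159.7  59.4] [495. 152.  51.] [509. 167.  69.]
25 [204.1 202. ] [493.5 191.5  59.4] [488. 185.  45.] [500. 198.  69.]
29 [194.6 203.9] [487.9 216.8  59.8] [481. 211.  51.] [494. 223.  67.]
24 [182.9 206.5] [480.4 248.   59.8] [474. 241.  50.] [487. 254.  68.]
27 [173.7 208.4] [475.2 272.5  58.9] [470. 267.  47.] [482. 279.  67.]
25 [231.  226.4] [428.1 117.5  59.6] [421. 111.  47.] [434. 123.  66.]
27 [221.7 228.2] [423.  142.1  59.9] [418. 136.  53.] [430. 149.  68.]
25 [209.8 230.8] [415.6 173.6  60.1] [410. 166.  46.] [422. 182.  68.]
30 [200.1 232.9] [409.7 199.   60.7] [403. 191.  52.] [416. 207.  68.]
23 [188.2 235.4] [402.7 230.6  60. ] [396. 225.  52.] [409. 237.  68.]
28 [178.9 237.4] [397.2 255.   60.2] [392. 248.  51.] [404. 262.  67.]
rect ((448.12310791015625, 214.2188262939453), (120.57233428955078, 235.4495391845703), 12.430548667907715)
long 446 rect ((490.9125061035156, -0.21917152404785156), (189.58523559570312, 25.323856353759766), 0.7301945090293884)
  axis y at 491.0 -0.4 yaw 0.014 extent 189.6 z med 19.4
short 311 rect ((475.5409851074219, -109.10010528564453), (26.42256736755371, 130.4987030029297), 79.58686828613281)
  axis y at 475.9 -108.9 yaw -0.184 extent 130.5 z med 19.5
med 372 rect ((469.3479309082031, -220.88645935058594), (166.3152313232422, 27.06134605407715), 2.2311882972717285)
  axis y at 469.4 -220.2 yaw 0.058 extent 166.0 z med 19.6
```

```bash
cat > go.py <<'E'
import sys
from h import *
x,y,z,psi=map(float,sys.argv[1:5]) # psi = target yaw of tool x; prints turn, then shift after the turn
s=env.state(); p=np.array(s["eef_pos"]); r=s["tcp_rot"]
cur=r[2]; d=np.array([x,y,z])-p
print("t",round(s["t"],2),"pos",p.round(1),"rot",np.round(r,3),"F",np.round(s["ft_force"],1),"open",round(float(s["opening"])*95,1))
print("ry total",round(cur-psi,3),"then tx %.2f ty %.2f tz %.2f"%((d[0]*np.cos(psi)+d[1]*np.sin(psi))/10,-d[2]/10,(-d[0]*np.sin(psi)+d[1]*np.cos(psi))/10))
E
python3 go.py 491 -0.4 130 1.585
```

```text
t 0.2 pos [280.6 558.3 233.3] rot [-1.571e+00  1.000e-03  1.105e+00] F [ 0.7  0.5 -0.2] open 94.8
ry total -0.48 then tx -56.17 ty 10.33 tz -20.24
```

>>> move_arm(rows=[{"ry": -0.096, "ty": 2, "grip": 50}, {"ry": -0.096, "ty": 2, "grip": 50}, {"ry": -0.096, "ty": 2, "grip": 50}, {"ry": -0.096, "ty": 2, "grip": 50}, {"ry": -0.096, "ty": 2, "grip": 50}])

```text
validation failed for argument at $.ro...
```

>>> move_arm(rows=[{"tx": -3.7, "tz": -1.33, "grip": 50}, {"tx": -3.7, "tz": -1.33, "grip": 50}, {"tx": -3.7, "tz": -1.33, "grip": 50}, {"tx": -3.7, "tz": -1.33, "grip": 50}, {"tx": -3.7, "tz": -1.33, "grip": 50}, {"tx": -3.7, "tz": -1.33, "grip": 50}, {"tx": -3.7, "tz": -1.33, "grip": 50}, {"tx": -3.7, "tz": -1.33, "grip": 50}, {"tx": -3.7, "tz": -1.33, "grip": 50}, {"tx": -3.7, "tz": -1.33, "grip": 50}])

```text
validation failed for argument at $.ro...
```

```bash
python3 go.py 491 -0.4 130 1.585
```

```text
t 0.2 pos [280.6 558.3 233.3] rot [-1.571e+00  1.000e-03  1.105e+00] F [ 0.7  0.5 -0.2] open 94.8
ry total -0.48 then tx -56.17 ty 10.33 tz -20.24
```

>>> move_arm(rows=[{"tx": 0, "ty": 2, "tz": 0, "rx": 0, "ry": -0.096, "rz": 0, "grip": 50}, {"tx": 0, "ty": 2, "tz": 0, "rx": 0, "ry": -0.096, "rz": 0, "grip": 50}, {"tx": 0, "ty": 2, "tz": 0, "rx": 0, "ry": -0.096, "rz": 0, "grip": 50}, {"tx": 0, "ty": 2, "tz": 0, "rx": 0, "ry": -0.096, "rz": 0, "grip": 50}, {"tx": 0, "ty": 2, "tz": 0, "rx": 0, "ry": -0.096, "rz": 0, "grip": 50}])

```text
t: 0.62
eef_pos: [280.6, 558.3, 132.7]
tcp_rot: [-1.571, 0.0, 1.59]
ft_force: [-0.4, -0.1, -0.2]
opening: 0.705
```

>>> move_arm(rows=[{"tx": -3.7, "ty": 0, "tz": -1.32, "rx": 0, "ry": 0, "rz": 0, "grip": 50}, {"tx": -3.7, "ty": 0, "tz": -1.32, "rx": 0, "ry": 0, "rz": 0, "grip": 50}, {"tx": -3.7, "ty": 0, "tz": -1.32, "rx": 0, "ry": 0, "rz": 0, "grip": 50}, {"tx": -3.7, "ty": 0, "tz": -1.32, "rx": 0, "ry": 0, "rz": 0, "grip": 50}, {"tx": -3.7, "ty": 0, "tz": -1.32, "rx": 0, "ry": 0, "rz": 0, "grip": 50}, {"tx": -3.7, "ty": 0, "tz": -1.32, "rx": 0, "ry": 0, "rz": 0, "grip": 50}, {"tx": -3.7, "ty": 0, "tz": -1.32, "rx": 0, "ry": 0, "rz": 0, "grip": 50}, {"tx": -3.7, "ty": 0, "tz": -1.32, "rx": 0, "ry": 0, "rz": 0, "grip": 50}, {"tx": -3.7, "ty": 0, "tz": -1.32, "rx": 0, "ry": 0, "rz": 0, "grip": 50}, {"tx": -3.7, "ty": 0, "tz": -1.32, "rx": 0, "ry": 0, "rz": 0, "grip": 50}])

```text
t: 1.45
eef_pos: [418.2, 188.6, 133.7]
tcp_rot: [-1.571, -0.0, 1.585]
ft_force: [1.1, 0.4, 0.4]
opening: 0.5
```

```bash
python3 go.py 491 -0.4 130 1.585
```

```text
t 1.45 pos [418.2 188.6 133.7] rot [-1.571 -0.     1.585] F [1.1 0.4 0.4] open 47.5
ry total 0.0 then tx -19.00 ty 0.37 tz -7.01
```

>>> move_arm(rows=[{"tx": -3.8, "ty": 0, "tz": -1.4, "rx": 0, "ry": 0, "rz": 0, "grip": 50}, {"tx": -3.8, "ty": 0, "tz": -1.4, "rx": 0, "ry": 0, "rz": 0, "grip": 50}, {"tx": -3.8, "ty": 0.8, "tz": -1.4, "rx": 0, "ry": 0, "rz": 0, "grip": 50}, {"tx": -3.8, "ty": 1, "tz": -1.4, "rx": 0, "ry": 0, "rz": 0, "grip": 50}, {"tx": -3.8, "ty": 2, "tz": -1.4, "rx": 0, "ry": 0, "rz": 0, "grip": 50}, {"tx": 0, "ty": 2, "tz": 0, "rx": 0, "ry": 0, "rz": 0, "grip": 50}, {"tx": 0, "ty": 0, "tz": 0, "rx": 0, "ry": 0, "rz": 0, "grip": 50}])

```text
t: 2.03
eef_pos: [488.7, 2.6, 74.5]
tcp_rot: [-1.567, -0.001, 1.581]
ft_force: [-1.2, 0.9, -0.8]
opening: 0.498
```

```bash
python3 go.py 491 -0.4 22 1.585; python3 - <<'E'
from h import *
p,d=env.read_camera("scene"); cv2.imwrite("pics/s1.png",cv2.resize(p[170:300,190:400],None,fx=3.8,fy=3.8,interpolation=2))
p,d=env.read_camera("top"); cv2.imwrite("pics/t1.png",cv2.resize(p[140:260,200:380],None,fx=4.4,fy=4.4,interpolation=2))
E
```

```text
t 2.03 pos [488.7   2.6  74.5] rot [-1.567e+00 -1.000e-03  1.581e+00] F [-1.2  0.9 -0.8] open 47.3
ry total -0.004 then tx -0.31 ty 5.25 tz -0.22
```

View pics/s1.png

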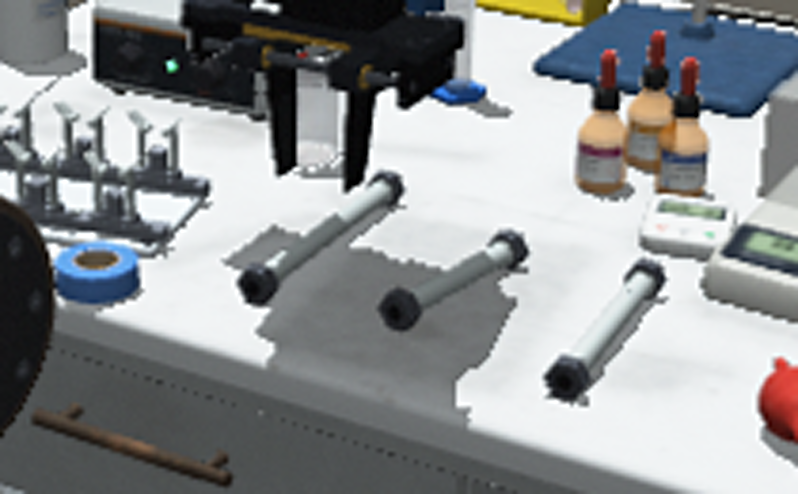

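View pics/t1.png

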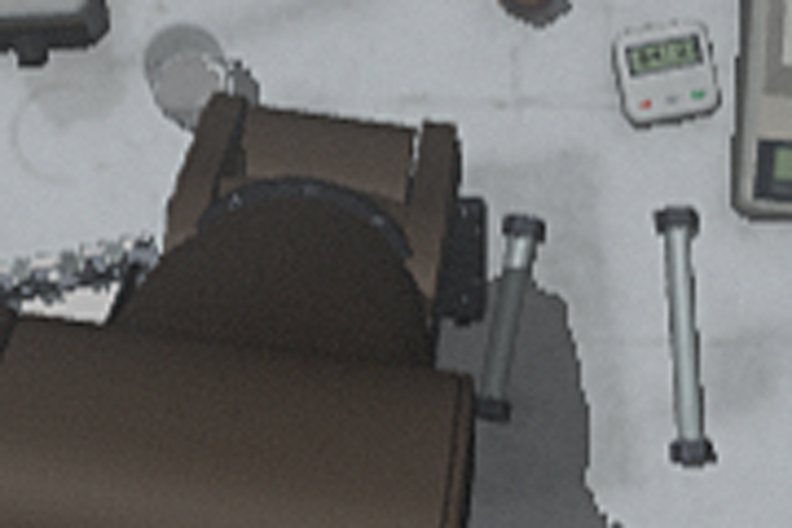

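>>> move_arm(rows=[{"tx": -0.3, "ty": 1.5, "tz": -0.2, "rx": 0, "ry": 0, "rz": 0, "grip": 50}, {"tx": 0, "ty": 1.5, "tz": 0, "rx": 0, "ry": 0, "rz": 0, "grip": 50}, {"tx": 0, "ty": 1.3, "tz": 0, "rx": 0, "ry": 0, "rz": 0, "grip": 50}, {"tx": 0, "ty": 0.6, "tz": 0, "rx": 0, "ry": 0, "rz": 0, "grip": 50}, {"tx": 0, "ty": 0, "tz": 0, "rx": 0, "ry": 0, "rz": 0, "grip": 50}, {"tx": 0, "ty": 0, "tz": 0, "rx": 0, "ry": 0, "rz": 0, "grip": 50}])

```text
t: 2.63
eef_pos: [491.7, 2.1, 29.0]
tcp_rot: [-1.571, -0.0, 1.586]
ft_force: [-0.6, 0.2, 0.1]
opening: 0.501
```

```bash
python3 go.py 491 -0.4 22 1.585; python3 - <<'E'
from h import *
p,d=env.read_camera("scene"); cv2.imwrite("pics/s2.png",cv2.resize(p[180:280,230:350],None,fx=6,fy=6,interpolation=2))
E
```

```text
t 2.63 pos [491.7   2.1  29. ] rot [-1.571 -0.     1.586] F [-0.6  0.2  0.1] open 47.6
ry total 0.001 then tx -0.25 ty 0.70 tz 0.07
```

View pics/s2.png

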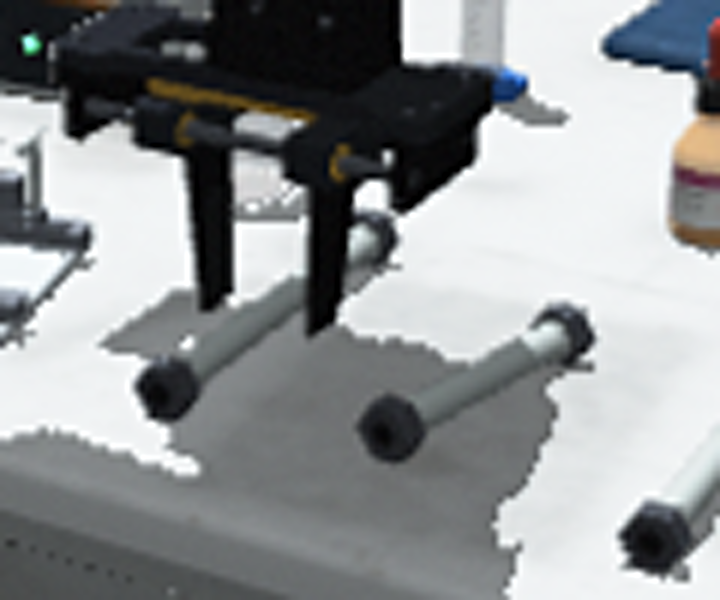

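>>> move_arm(rows=[{"tx": -0.25, "ty": 0.4, "tz": 0.05, "rx": 0, "ry": 0, "rz": 0, "grip": 50}, {"tx": 0, "ty": 0.3, "tz": 0, "rx": 0, "ry": 0, "rz": 0, "grip": 50}, {"tx": 0, "ty": 0, "tz": 0, "rx": 0, "ry": 0, "rz": 0, "grip": 10}, {"tx": 0, "ty": 0, "tz": 0, "rx": 0, "ry": 0, "rz": 0, "grip": 0}, {"tx": 0, "ty": 0, "tz": 0, "rx": 0, "ry": 0, "rz": 0, "grip": 0}, {"tx": 0, "ty": 0, "tz": 0, "rx": 0, "ry": 0, "rz": 0, "grip": 0}, {"tx": 0, "ty": 0, "tz": 0, "rx": 0, "ry": 0, "rz": 0, "grip": 0}])

```text
t: 3.27
eef_pos: [491.1, -1.1, 21.2]
tcp_rot: [-1.571, -0.0, 1.585]
ft_force: [-0.6, 3.5, 2.9]
opening: 0.205
```

>>> move_arm(rows=[{"tx": 0, "ty": 0, "tz": 0, "rx": 0, "ry": 0, "rz": 0, "grip": 0}, {"tx": 0, "ty": 0, "tz": 0, "rx": 0, "ry": 0, "rz": 0, "grip": 0}, {"tx": 0, "ty": 0, "tz": 0, "rx": 0, "ry": 0, "rz": 0, "grip": 0}])

```text
t: 3.52
eef_pos: [491.1, -1.0, 21.3]
tcp_rot: [-1.571, -0.0, 1.585]
ft_force: [0.8, 3.1, 3.0]
opening: 0.157
```

>>> move_arm(rows=[{"tx": 0, "ty": -1, "tz": 0, "rx": 0, "ry": 0, "rz": 0, "grip": 0}, {"tx": 0, "ty": -2, "tz": 0, "rx": 0, "ry": 0, "rz": 0, "grip": 0}, {"tx": 0, "ty": -3, "tz": 0, "rx": 0, "ry": 0, "rz": 0, "grip": 0}, {"tx": 0, "ty": -3, "tz": 0, "rx": 0, "ry": 0, "rz": 0, "grip": 0}, {"tx": 0, "ty": -2, "tz": 0, "rx": 0, "ry": -0.1, "rz": 0, "grip": 0}, {"tx": 0, "ty": 0, "tz": 0, "rx": 0, "ry": -0.1, "rz": 0, "grip": 0}, {"tx": 0, "ty": 0, "tz": 0, "rx": 0, "ry": -0.01, "rz": 0, "grip": 0}])

```text
t: 4.1
eef_pos: [491.3, -1.2, 132.9]
tcp_rot: [-1.573, 0.001, 1.8]
ft_force: [0.2, 0.2, -2.3]
opening: 0.159
```

```bash
python3 go.py 438.9 251.8 130 1.793; python3 - <<'E'
from h import *
p,d=env.read_camera("scene"); cv2.imwrite("pics/s3.png",cv2.resize(p[130:280,200:350],None,fx=4,fy=4,interpolation=2))
E
```

```text
t 4.1 pos [491.3  -1.2 132.9] rot [-1.573e+00  1.000e-03  1.800e+00] F [ 0.2  0.2 -2.3] open 15.2
ry total 0.007 then tx 25.83 ty 0.29 tz -0.46
```

View pics/s3.png

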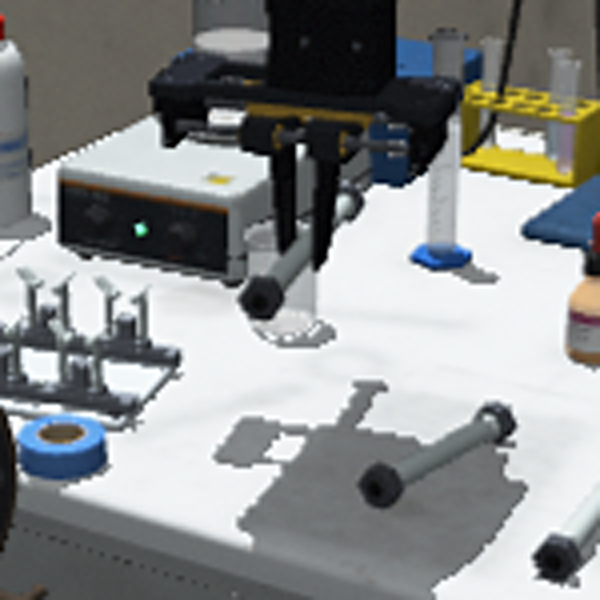

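>>> move_arm(rows=[{"tx": 2.0, "ty": 0, "tz": 0, "rx": 0, "ry": 0, "rz": 0, "grip": 0}, {"tx": 3.2, "ty": 0, "tz": 0, "rx": 0, "ry": 0, "rz": 0, "grip": 0}, {"tx": 3.5, "ty": 0, "tz": -0.2, "rx": 0, "ry": 0, "rz": 0, "grip": 0}, {"tx": 3.5, "ty": 0, "tz": -0.2, "rx": 0, "ry": 0, "rz": 0, "grip": 0}, {"tx": 3.5, "ty": 0, "tz": 0, "rx": 0, "ry": 0, "rz": 0, "grip": 0}, {"tx": 3.5, "ty": 0, "tz": 0, "rx": 0, "ry": 0, "rz": 0, "grip": 0}, {"tx": 3.2, "ty": 0, "tz": 0, "rx": 0, "ry": 0, "rz": 0, "grip": 0}, {"tx": 2.2, "ty": 0, "tz": 0, "rx": 0, "ry": 0, "rz": 0, "grip": 0}, {"tx": 1.1, "ty": 0.8, "tz": 0, "rx": 0, "ry": 0, "rz": 0, "grip": 0}, {"tx": 0, "ty": 0.8, "tz": 0, "rx": 0, "ry": 0, "rz": 0, "grip": 0}])

```text
t: 4.98
eef_pos: [437.1, 251.8, 114.3]
tcp_rot: [-1.57, -0.0, 1.795]
ft_force: [-0.2, 0.1, -2.3]
opening: 0.158
```

```bash
python3 go.py 438.9 251.8 90 1.793; python3 - <<'E'
from h import *
p,d=env.read_camera("scene"); cv2.imwrite("pics/s4.png",cv2.resize(p[120:270,140:290],None,fx=4,fy=4,interpolation=2))
np.save("sc4.npy",d)
p,d=env.read_camera("top"); cv2.imwrite("pics/t4.png",cv2.resize(p[150:270,130:310],None,fx=4.4,fy=4.4,interpolation=2)); np.save("tp4.npy",d)
E
```

```text
t 4.98 pos [437.1 251.8 114.3] rot [-1.57  -0.     1.795] F [-0.2  0.1 -2.3] open 15.0
ry total 0.002 then tx -0.04 ty 2.43 tz -0.17
```

View pics/s4.png

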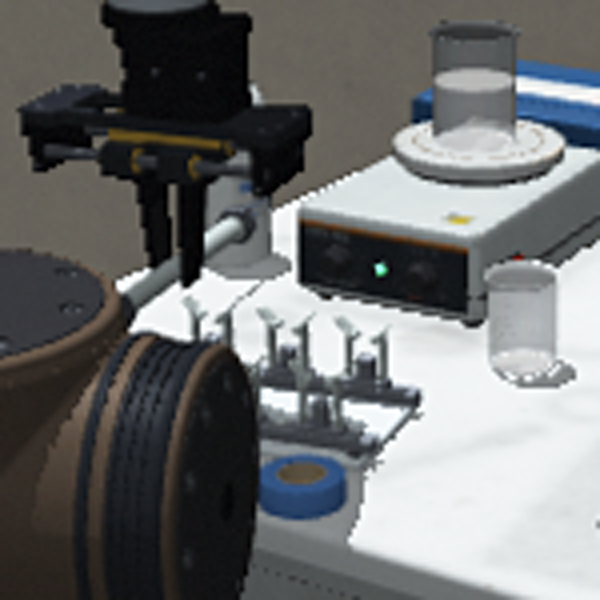

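View pics/t4.png

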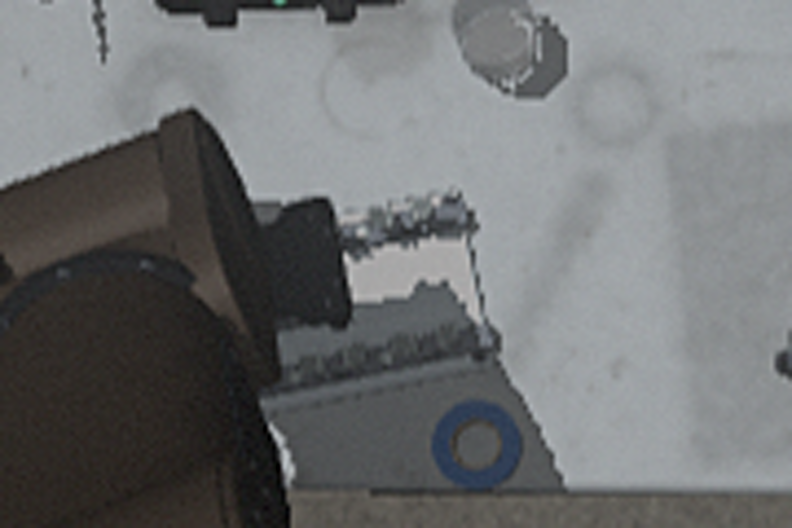

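```bash
python3 - <<'E'
from h import *
b=np.array([451.7,195.2]);th=0.222;X=np.array([np.cos(th),np.sin(th)]);Y=np.array([-np.sin(th),np.cos(th)])
P=lambda x,y,z:[*(b+X*x+Y*y),z]
def crop(p): return ((proj("scene",p)-[140,120])*4).round(0).tolist()
print("far jaws",crop([P(40,y,65) for y in (74,42,16,-16,-42,-74)]))
s=env.state();t=s["eef_pos"]
print("shaft pred",crop([[*(np.array(t[:2])+X*k),t[2]-9.5] for k in (0,40,83,95)]))
d=np.load("sc4.npy");C=cloud("scene",d)
# shank points
m=(C[...,2]>90)&(C[...,2]<125)&(C[...,0]>440)&(C[...,0]<540)&(C[...,1]>230)&(C[...,1]<300); q=C[m]
tt=q[:,:2]@X-b@X; n=q[:,:2]@Y-b@Y
for a in range(0,100,10):
    k=(tt>a)&(tt<a+10); 
    if k.sum(): print(a,k.sum(),n[k].mean().round(1),n[k].min().round(1),n[k].max().round(1),q[k,2].mean().round(1),q[k,2].max().round(1))
print("TCP n",np.array(t[:2])@Y-b@Y,"t",np.array(t[:2])@X-b@X)
E
```

```text
far jaws [[184.0, 300.0], [226.0, 305.0], [261.0, 310.0], [304.0, 316.0], [339.0, 320.0], [383.0, 326.0]]
shaft pred [[176.0, 271.0], [203.0, 252.0], [230.0, 232.0], [237.0, 226.0]]
0 19 49.3 40.2 68.2 113.0 123.4
10 1 68.9 68.9 68.9 113.8 113.8
20 4 49.5 48.1 50.7 108.6 110.2
30 9 51.0 48.8 53.4 109.5 115.1
40 12 53.7 49.4 59.7 111.0 115.1
50 7 53.9 49.6 62.2 109.9 113.2
60 14 52.7 48.4 60.3 110.1 115.5
70 11 52.9 47.8 60.4 110.7 114.9
80 37 53.4 44.7 70.1 111.0 121.1
90 8 50.3 43.4 64.4 112.1 118.7
TCP n 56.24188626695856 t -2.3440901342783036
```

>>> move_arm(rows=[{"tx": 0.1, "ty": 1, "tz": -0.15, "rx": 0, "ry": 0, "rz": 0, "grip": 0}, {"tx": 0, "ty": 1.2, "tz": 0, "rx": 0, "ry": 0, "rz": 0, "grip": 0}, {"tx": 0, "ty": 1, "tz": 0, "rx": 0, "ry": 0, "rz": 0, "grip": 0}, {"tx": 0, "ty": 0.5, "tz": 0, "rx": 0, "ry": 0, "rz": 0, "grip": 0}, {"tx": 0, "ty": 0, "tz": 0, "rx": 0, "ry": 0, "rz": 0, "grip": 0}])

```text
t: 5.5
eef_pos: [438.9, 250.8, 76.9]
tcp_rot: [-1.569, 0.0, 1.794]
ft_force: [0.6, -0.6, -2.1]
opening: 0.161
```

>>> move_arm(rows=[{"tx": 0, "ty": 0.2, "tz": 0, "rx": 0, "ry": 0, "rz": 0, "grip": 0}, {"tx": 0, "ty": 0.2, "tz": 0, "rx": 0, "ry": 0, "rz": 0, "grip": 0}, {"tx": 0, "ty": 0.2, "tz": 0, "rx": 0, "ry": 0, "rz": 0, "grip": 0}])

```text
t: 5.75
eef_pos: [439.3, 251.6, 72.4]
tcp_rot: [-1.572, -0.0, 1.795]
ft_force: [-0.2, -0.2, -1.4]
opening: 0.162
```

>>> move_arm(rows=[{"tx": 0, "ty": 0.2, "tz": 0, "rx": 0, "ry": 0, "rz": 0, "grip": 0}, {"tx": 0, "ty": 0.2, "tz": 0, "rx": 0, "ry": 0, "rz": 0, "grip": 0}, {"tx": 0, "ty": 0.2, "tz": 0, "rx": 0, "ry": 0, "rz": 0, "grip": 0}])

```text
t: 6.0
eef_pos: [439.8, 252.4, 67.1]
tcp_rot: [-1.574, -0.001, 1.795]
ft_force: [-1.9, 3.8, 15.6]
opening: 0.162
```

>>> move_arm(rows=[{"tx": 0, "ty": 0.2, "tz": 0, "rx": 0, "ry": 0, "rz": 0, "grip": 0}, {"tx": 0, "ty": 0.2, "tz": 0, "rx": 0, "ry": 0, "rz": 0, "grip": 0}, {"tx": 0, "ty": 0.2, "tz": 0, "rx": 0, "ry": 0, "rz": 0, "grip": 0}])

```text
t: 6.25
eef_pos: [440.0, 252.4, 61.1]
tcp_rot: [-1.574, -0.001, 1.795]
ft_force: [0.3, 3.3, 3.7]
opening: 0.16
```

>>> move_arm(rows=[{"tx": 0, "ty": 0.2, "tz": 0, "rx": 0, "ry": 0, "rz": 0, "grip": 0}, {"tx": 0, "ty": 0.2, "tz": 0, "rx": 0, "ry": 0, "rz": 0, "grip": 0}, {"tx": 0, "ty": 0.15, "tz": 0, "rx": 0, "ry": 0, "rz": 0, "grip": 0}])

```text
t: 6.5
eef_pos: [439.1, 251.9, 55.1]
tcp_rot: [-1.571, -0.0, 1.795]
ft_force: [-7.6, 2.1, 35.1]
opening: 0.158
```

>>> move_arm(rows=[{"tx": 0, "ty": -0.1, "tz": 0, "rx": 0, "ry": 0, "rz": 0, "grip": 45}, {"tx": 0, "ty": 0, "tz": 0, "rx": 0, "ry": 0, "rz": 0, "grip": 45}, {"tx": 0, "ty": 0, "tz": 0, "rx": 0, "ry": 0, "rz": 0, "grip": 45}, {"tx": 0, "ty": 0, "tz": 0, "rx": 0, "ry": 0, "rz": 0, "grip": 45}, {"tx": 0, "ty": 0, "tz": 0, "rx": 0, "ry": 0, "rz": 0, "grip": 45}, {"tx": 0, "ty": 0, "tz": 0, "rx": 0, "ry": 0, "rz": 0, "grip": 45}])

```text
t: 7.0
eef_pos: [439.0, 251.5, 55.6]
tcp_rot: [-1.571, 0.0, 1.795]
ft_force: [0.3, 0.0, -0.7]
opening: 0.446
```

>>> move_arm(rows=[{"tx": 0, "ty": -1, "tz": 0, "rx": 0, "ry": 0, "rz": 0, "grip": 45}, {"tx": 0, "ty": -2, "tz": 0, "rx": 0, "ry": 0, "rz": 0, "grip": 45}, {"tx": 0, "ty": -3, "tz": 0, "rx": 0, "ry": 0, "rz": 0, "grip": 45}, {"tx": 0, "ty": -2, "tz": 0, "rx": 0, "ry": 0, "rz": 0, "grip": 45}])

```text
t: 7.33
eef_pos: [439.2, 251.7, 138.1]
tcp_rot: [-1.572, -0.0, 1.795]
ft_force: [-0.1, -0.0, 0.3]
opening: 0.448
```

```bash
python3 go.py 469.4 -221 130 1.629; python3 - <<'E'
from h import *
p,d=env.read_camera("scene"); cv2.imwrite("pics/s5.png",cv2.resize(p[120:270,140:290],None,fx=4,fy=4,interpolation=2))
E
```

```text
t 7.33 pos [439.2 251.7 138.1] rot [-1.572 -0.     1.795] F [-0.1 -0.   0.3] open 42.6
ry total 0.166 then tx -47.36 ty 0.81 tz -0.26
```

View pics/s5.png

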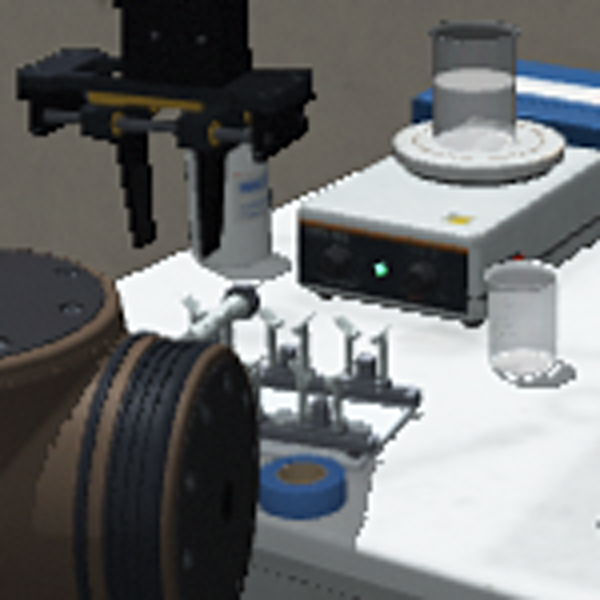

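>>> move_arm(rows=[{"tx": 0, "ty": 0, "tz": 0, "rx": 0, "ry": 0.083, "rz": 0, "grip": 50}, {"tx": 0, "ty": 0, "tz": 0, "rx": 0, "ry": 0.083, "rz": 0, "grip": 50}, {"tx": -3.0, "ty": 0, "tz": 0, "rx": 0, "ry": 0, "rz": 0, "grip": 50}, {"tx": -3.8, "ty": 0, "tz": 0, "rx": 0, "ry": 0, "rz": 0, "grip": 50}, {"tx": -3.8, "ty": 0, "tz": 0, "rx": 0, "ry": 0, "rz": 0, "grip": 50}, {"tx": -3.8, "ty": 0, "tz": 0, "rx": 0, "ry": 0, "rz": 0, "grip": 50}, {"tx": -3.8, "ty": 0, "tz": 0, "rx": 0, "ry": 0, "rz": 0, "grip": 50}, {"tx": -3.8, "ty": 0, "tz": 0, "rx": 0, "ry": 0, "rz": 0, "grip": 50}, {"tx": -3.8, "ty": 0, "tz": 0, "rx": 0, "ry": 0, "rz": 0, "grip": 50}, {"tx": -3.8, "ty": 0, "tz": 0, "rx": 0, "ry": 0, "rz": 0, "grip": 50}])

```text
t: 8.22
eef_pos: [456.0, -45.7, 136.3]
tcp_rot: [-1.571, 0.0, 1.629]
ft_force: [1.3, 0.1, 0.1]
opening: 0.496
```

>>> move_arm(rows=[{"tx": -3.8, "ty": 0, "tz": 0, "rx": 0, "ry": 0, "rz": 0, "grip": 50}, {"tx": -3.8, "ty": 0, "tz": 0, "rx": 0, "ry": 0, "rz": 0, "grip": 50}, {"tx": -3.8, "ty": 0, "tz": 0, "rx": 0, "ry": 0, "rz": 0, "grip": 50}, {"tx": -2.3, "ty": 1, "tz": 0, "rx": 0, "ry": 0, "rz": 0, "grip": 50}, {"tx": 0, "ty": 2, "tz": 0, "rx": 0, "ry": 0, "rz": 0, "grip": 50}, {"tx": 0, "ty": 1, "tz": 0, "rx": 0, "ry": 0, "rz": 0, "grip": 50}, {"tx": 0, "ty": 0, "tz": 0, "rx": 0, "ry": 0, "rz": 0, "grip": 50}])

```text
t: 8.8
eef_pos: [463.2, -180.2, 94.2]
tcp_rot: [-1.568, -0.002, 1.628]
ft_force: [-0.2, 0.5, -0.5]
opening: 0.499
```

```bash
python3 go.py 469.4 -220.7 22 1.629; python3 - <<'E'
from h import *
p,d=env.read_camera("top"); cv2.imwrite("pics/t6.png",cv2.resize(p[150:270,130:310],None,fx=4.4,fy=4.4,interpolation=2)); C=cloud("top",d)
b=np.array([451.7,195.2]);th=0.222;X=np.array([np.cos(th),np.sin(th)]);Y=np.array([-np.sin(th),np.cos(th)])
t=(C[...,:2]-b)@X; n=(C[...,:2]-b)@Y; Z=C[...,2]
m=(abs(n-58)<16)&(Z>35)&(Z<75)&(abs(t)<110)
for a in range(-100,110,10):
    k=m&(t>a)&(t<=a+10)
    if k.sum(): print(a,k.sum(),n[k].mean().round(1),Z[k].mean().round(1))
k=m&(abs(n-58)<14); print("ends",np.sort(t[k])[[0,1,2,3,-4,-3,-2,-1]].round(1))
E
```

```text
t 8.8 pos [ 463.2 -180.2   94.2] rot [-1.568 -0.002  1.628] F [-0.2  0.5 -0.5] open 47.4
ry total -0.001 then tx -4.08 ty 7.22 tz -0.38
-100 19 59.6 56.6
-90 32 57.3 56.0
-80 20 57.2 53.0
-70 22 56.6 53.0
-60 22 57.0 52.9
-50 39 58.4 55.1
-40 35 58.7 55.7
-30 21 57.1 53.6
-20 23 57.2 52.6
-10 22 57.1 53.3
0 21 56.9 53.9
10 22 56.9 52.6
20 22 57.5 53.6
30 38 57.8 54.5
40 34 57.9 56.2
50 20 57.1 53.5
60 22 57.1 53.9
70 23 57.1 52.2
80 35 57.3 55.1
90 17 56.4 55.2
ends [-95.8 -95.4 -95.4 -95.2  93.4  94.   94.3  94.4]
```

View pics/t6.png

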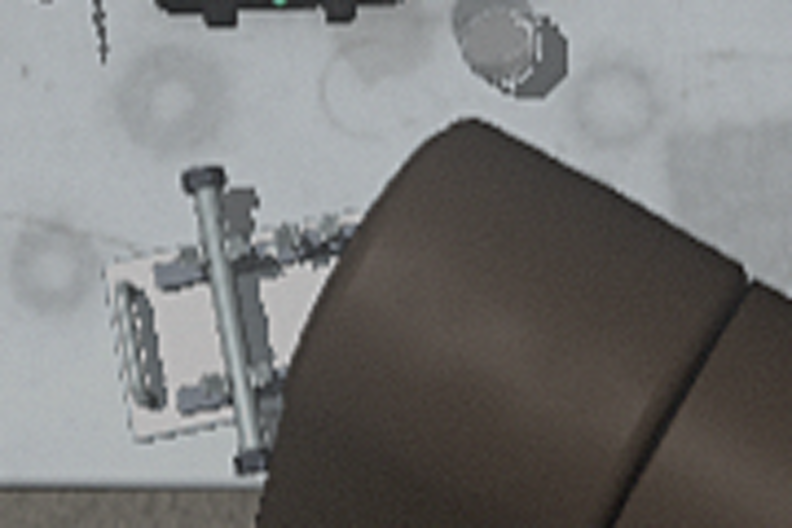

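>>> move_arm(rows=[{"tx": -2, "ty": 0, "tz": -0.2, "rx": 0, "ry": 0, "rz": 0, "grip": 50}, {"tx": -2.05, "ty": 0, "tz": -0.18, "rx": 0, "ry": 0, "rz": 0, "grip": 50}, {"tx": 0, "ty": 1.5, "tz": 0, "rx": 0, "ry": 0, "rz": 0, "grip": 50}, {"tx": 0, "ty": 1.5, "tz": 0, "rx": 0, "ry": 0, "rz": 0, "grip": 50}, {"tx": 0, "ty": 0, "tz": 0, "rx": 0, "ry": 0, "rz": 0, "grip": 50}, {"tx": 0, "ty": 0, "tz": 0, "rx": 0, "ry": 0, "rz": 0, "grip": 50}])

```text
t: 9.35
eef_pos: [470.5, -220.1, 66.2]
tcp_rot: [-1.57, -0.001, 1.63]
ft_force: [-0.3, -0.1, -0.6]
opening: 0.498
```

```bash
python3 go.py 469.4 -220.7 22 1.629
```

```text
t 9.35 pos [ 470.5 -220.1   66.2] rot [-1.57e+00 -1.00e-03  1.63e+00] F [-0.3 -0.1 -0.6] open 47.4
ry total 0.001 then tx -0.06 ty 4.42 tz 0.12
```

>>> move_arm(rows=[{"tx": -0.05, "ty": 1.5, "tz": 0.1, "rx": 0, "ry": 0, "rz": 0, "grip": 50}, {"tx": 0, "ty": 1.5, "tz": 0, "rx": 0, "ry": 0, "rz": 0, "grip": 50}, {"tx": 0, "ty": 0.9, "tz": 0, "rx": 0, "ry": 0, "rz": 0, "grip": 50}, {"tx": 0, "ty": 0.5, "tz": 0, "rx": 0, "ry": 0, "rz": 0, "grip": 50}, {"tx": 0, "ty": 0, "tz": 0, "rx": 0, "ry": 0, "rz": 0, "grip": 10}, {"tx": 0, "ty": 0, "tz": 0, "rx": 0, "ry": 0, "rz": 0, "grip": 0}, {"tx": 0, "ty": 0, "tz": 0, "rx": 0, "ry": 0, "rz": 0, "grip": 0}, {"tx": 0, "ty": 0, "tz": 0, "rx": 0, "ry": 0, "rz": 0, "grip": 0}, {"tx": 0, "ty": 0, "tz": 0, "rx": 0, "ry": 0, "rz": 0, "grip": 0}, {"tx": 0, "ty": 0, "tz": 0, "rx": 0, "ry": 0, "rz": 0, "grip": 0}])

```text
t: 10.18
eef_pos: [469.5, -221.4, 22.1]
tcp_rot: [-1.571, 0.0, 1.629]
ft_force: [0.2, 1.6, 4.6]
opening: 0.16
```

>>> move_arm(rows=[{"tx": 0, "ty": 0, "tz": 0, "rx": 0, "ry": 0, "rz": 0, "grip": 0}, {"tx": 0, "ty": 0, "tz": 0, "rx": 0, "ry": 0, "rz": 0, "grip": 0}])

```text
t: 10.35
eef_pos: [469.6, -221.4, 22.1]
tcp_rot: [-1.571, 0.0, 1.629]
ft_force: [-0.6, 2.0, 7.2]
opening: 0.158
```

>>> move_arm(rows=[{"tx": 0, "ty": -1, "tz": 0, "rx": 0, "ry": 0, "rz": 0, "grip": 0}, {"tx": 0, "ty": -2, "tz": 0, "rx": 0, "ry": 0, "rz": 0, "grip": 0}, {"tx": 0, "ty": -3, "tz": 0, "rx": 0, "ry": 0, "rz": 0, "grip": 0}, {"tx": 0, "ty": -3, "tz": 0, "rx": 0, "ry": 0, "rz": 0, "grip": 0}, {"tx": 0, "ty": -2.5, "tz": 0, "rx": 0, "ry": -0.082, "rz": 0, "grip": 0}, {"tx": 0, "ty": 0, "tz": 0, "rx": 0, "ry": -0.082, "rz": 0, "grip": 0}, {"tx": 0, "ty": 0, "tz": 0, "rx": 0, "ry": 0, "rz": 0, "grip": 0}])

```text
t: 10.93
eef_pos: [469.8, -221.7, 138.6]
tcp_rot: [-1.573, 0.002, 1.797]
ft_force: [-0.8, -0.1, -2.6]
opening: 0.16
```

```bash
python3 go.py 451.7 194.8 130 1.793; python3 - <<'E'
from h import *
p,d=env.read_camera("scene"); cv2.imwrite("pics/s7.png",cv2.resize(p[130:330,220:420],None,fx=3,fy=3,interpolation=2))
E
```

```text
t 10.93 pos [ 469.8 -221.7  138.6] rot [-1.573  0.002  1.797] F [-0.8 -0.1 -2.6] open 15.2
ry total 0.004 then tx 41.02 ty 0.86 tz -7.42
```

View pics/s7.png

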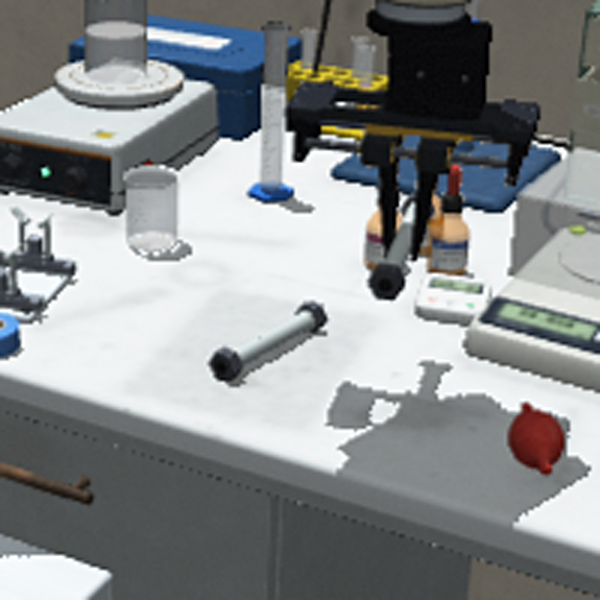

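>>> move_arm(rows=[{"tx": 2, "ty": 0, "tz": -0.4, "rx": 0, "ry": 0, "rz": 0, "grip": 0}, {"tx": 3.2, "ty": 0, "tz": -0.6, "rx": 0, "ry": 0, "rz": 0, "grip": 0}, {"tx": 3.4, "ty": 0, "tz": -0.6, "rx": 0, "ry": 0, "rz": 0, "grip": 0}, {"tx": 3.4, "ty": 0, "tz": -0.6, "rx": 0, "ry": 0, "rz": 0, "grip": 0}, {"tx": 3.4, "ty": 0, "tz": -0.6, "rx": 0, "ry": 0, "rz": 0, "grip": 0}, {"tx": 3.4, "ty": 0, "tz": -0.6, "rx": 0, "ry": 0, "rz": 0, "grip": 0}, {"tx": 3.4, "ty": 0, "tz": -0.6, "rx": 0, "ry": 0, "rz": 0, "grip": 0}, {"tx": 3.4, "ty": 0, "tz": -0.6, "rx": 0, "ry": 0, "rz": 0, "grip": 0}, {"tx": 3.4, "ty": 0, "tz": -0.6, "rx": 0, "ry": 0, "rz": 0, "grip": 0}, {"tx": 3.4, "ty": 0, "tz": -0.6, "rx": 0, "ry": 0, "rz": 0, "grip": 0}])

```text
t: 11.82
eef_pos: [453.7, 109.0, 136.0]
tcp_rot: [-1.569, -0.0, 1.79]
ft_force: [0.1, 0.4, -0.9]
opening: 0.159
```

```bash
python3 go.py 451.7 194.8 110 1.793
```

```text
t 11.82 pos [453.7 109.  136. ] rot [-1.569 -0.     1.79 ] F [ 0.1  0.4 -0.9] open 15.1
ry total -0.003 then tx 8.42 ty 2.60 tz -1.69
```

>>> move_arm(rows=[{"tx": 3, "ty": 0, "tz": -0.6, "rx": 0, "ry": 0, "rz": 0, "grip": 0}, {"tx": 2.6, "ty": 0, "tz": -0.6, "rx": 0, "ry": 0, "rz": 0, "grip": 0}, {"tx": 1.6, "ty": 0, "tz": -0.3, "rx": 0, "ry": 0, "rz": 0, "grip": 0}, {"tx": 0.8, "ty": 0.8, "tz": 0, "rx": 0, "ry": 0, "rz": 0, "grip": 0}, {"tx": 0, "ty": 1, "tz": 0, "rx": 0, "ry": 0, "rz": 0, "grip": 0}, {"tx": 0, "ty": 0.6, "tz": 0, "rx": 0, "ry": 0, "rz": 0, "grip": 0}, {"tx": 0, "ty": 0, "tz": 0, "rx": 0, "ry": 0, "rz": 0, "grip": 0}, {"tx": 0, "ty": 0, "tz": 0, "rx": 0, "ry": 0, "rz": 0, "grip": 0}])

```text
t: 12.48
eef_pos: [451.4, 188.1, 112.1]
tcp_rot: [-1.569, 0.0, 1.791]
ft_force: [-0.0, -0.1, -2.4]
opening: 0.157
```

```bash
python3 go.py 451.7 194.8 78 1.793; python3 - <<'E'
from h import *
p,d=env.read_camera("scene"); cv2.imwrite("pics/s8.png",cv2.resize(p[120:270,140:290],None,fx=4,fy=4,interpolation=2))
E
```

```text
t 12.48 pos [451.4 188.1 112.1] rot [-1.569  0.     1.791] F [-0.  -0.1 -2.4] open 14.9
ry total -0.002 then tx 0.65 ty 3.41 tz -0.18
```

View pics/s8.png

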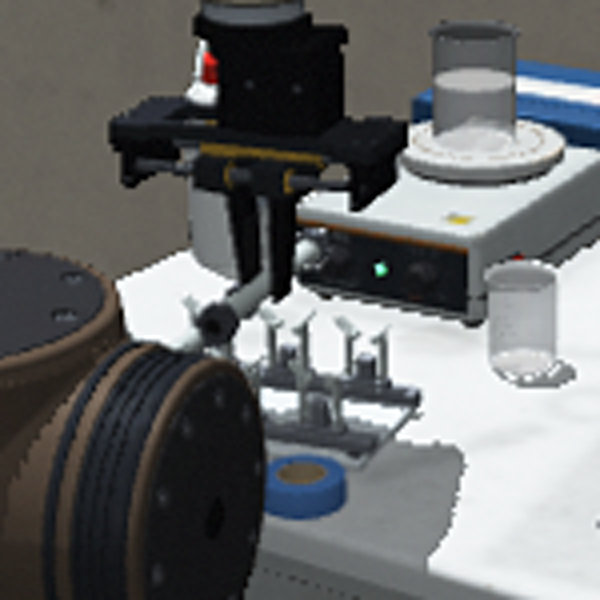

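>>> move_arm(rows=[{"tx": 0.35, "ty": 0, "tz": -0.1, "rx": 0, "ry": 0, "rz": 0, "grip": 0}, {"tx": 0.35, "ty": 0, "tz": 0, "rx": 0, "ry": 0, "rz": 0, "grip": 0}, {"tx": 0, "ty": 1.2, "tz": 0, "rx": 0, "ry": 0, "rz": 0, "grip": 0}, {"tx": 0, "ty": 1.2, "tz": 0, "rx": 0, "ry": 0, "rz": 0, "grip": 0}, {"tx": 0, "ty": 0.6, "tz": 0, "rx": 0, "ry": 0, "rz": 0, "grip": 0}, {"tx": 0, "ty": 0.4, "tz": 0, "rx": 0, "ry": 0, "rz": 0, "grip": 0}, {"tx": 0, "ty": 0, "tz": 0, "rx": 0, "ry": 0, "rz": 0, "grip": 0}])

```text
t: 13.12
eef_pos: [450.9, 195.8, 78.3]
tcp_rot: [-1.57, -0.0, 1.793]
ft_force: [-1.0, 0.1, -1.7]
opening: 0.159
```

```bash
python3 go.py 451.7 194.8 74 1.793
```

```text
t 13.12 pos [450.9 195.8  78.3] rot [-1.57  -0.     1.793] F [-1.   0.1 -1.7] open 15.1
ry total -0.0 then tx -0.12 ty 0.43 tz -0.05
```

>>> move_arm(rows=[{"tx": 0, "ty": 0.3, "tz": 0, "rx": 0, "ry": 0, "rz": 0, "grip": 0}, {"tx": 0, "ty": 0.2, "tz": 0, "rx": 0, "ry": 0, "rz": 0, "grip": 0}, {"tx": 0, "ty": 0.2, "tz": 0, "rx": 0, "ry": 0, "rz": 0, "grip": 0}, {"tx": 0, "ty": 0.2, "tz": 0, "rx": 0, "ry": 0, "rz": 0, "grip": 0}])

```text
t: 13.45
eef_pos: [451.2, 195.9, 69.8]
tcp_rot: [-1.571, -0.0, 1.793]
ft_force: [-1.2, 1.6, 10.3]
opening: 0.159
```

>>> move_arm(rows=[{"tx": 0, "ty": 0.2, "tz": 0, "rx": 0, "ry": 0, "rz": 0, "grip": 0}, {"tx": 0, "ty": 0.2, "tz": 0, "rx": 0, "ry": 0, "rz": 0, "grip": 0}, {"tx": 0, "ty": 0.2, "tz": 0, "rx": 0, "ry": 0, "rz": 0, "grip": 0}])

```text
t: 13.7
eef_pos: [452.1, 196.1, 64.7]
tcp_rot: [-1.574, -0.0, 1.793]
ft_force: [0.1, -0.5, 10.9]
opening: 0.159
```

>>> move_arm(rows=[{"tx": 0, "ty": 0.2, "tz": 0, "rx": 0, "ry": 0, "rz": 0, "grip": 0}, {"tx": 0, "ty": 0.2, "tz": 0, "rx": 0, "ry": 0, "rz": 0, "grip": 0}, {"tx": 0, "ty": 0.2, "tz": 0, "rx": 0, "ry": 0, "rz": 0, "grip": 0}, {"tx": 0, "ty": 0.1, "tz": 0, "rx": 0, "ry": 0, "rz": 0, "grip": 0}])

```text
t: 14.03
eef_pos: [450.9, 195.8, 56.3]
tcp_rot: [-1.57, -0.0, 1.793]
ft_force: [-0.3, 0.1, 6.6]
opening: 0.16
```

>>> move_arm(rows=[{"tx": 0, "ty": 0.15, "tz": 0, "rx": 0, "ry": 0, "rz": 0, "grip": 0}, {"tx": 0, "ty": 0.1, "tz": 0, "rx": 0, "ry": 0, "rz": 0, "grip": 0}])

```text
t: 14.2
eef_pos: [451.0, 195.8, 55.8]
tcp_rot: [-1.572, -0.0, 1.793]
ft_force: [-9.3, -2.9, 48.3]
opening: 0.158
```

>>> move_arm(rows=[{"tx": 0, "ty": -0.15, "tz": 0, "rx": 0, "ry": 0, "rz": 0, "grip": 45}, {"tx": 0, "ty": 0, "tz": 0, "rx": 0, "ry": 0, "rz": 0, "grip": 45}, {"tx": 0, "ty": 0, "tz": 0, "rx": 0, "ry": 0, "rz": 0, "grip": 45}, {"tx": 0, "ty": 0, "tz": 0, "rx": 0, "ry": 0, "rz": 0, "grip": 45}, {"tx": 0, "ty": 0, "tz": 0, "rx": 0, "ry": 0, "rz": 0, "grip": 45}, {"tx": 0, "ty": -1, "tz": 0, "rx": 0, "ry": 0, "rz": 0, "grip": 45}, {"tx": 0, "ty": -2, "tz": 0, "rx": 0, "ry": 0, "rz": 0, "grip": 45}, {"tx": 0, "ty": -3, "tz": 0, "rx": 0, "ry": 0, "rz": 0, "grip": 45}, {"tx": 0, "ty": -2, "tz": 0, "rx": 0, "ry": 0, "rz": 0, "grip": 45}])

```text
t: 14.95
eef_pos: [451.1, 195.8, 137.9]
tcp_rot: [-1.571, -0.0, 1.793]
ft_force: [0.9, 0.2, -0.1]
opening: 0.449
```

>>> move_arm(rows=[{"tx": 0, "ty": 0, "tz": 0, "rx": 0, "ry": 0.102, "rz": 0, "grip": 50}, {"tx": 0, "ty": 0, "tz": 0, "rx": 0, "ry": 0.102, "rz": 0, "grip": 50}, {"tx": 0, "ty": 0, "tz": 0, "rx": 0, "ry": 0.102, "rz": 0, "grip": 50}, {"tx": 0, "ty": 0, "tz": 0, "rx": 0, "ry": 0.1, "rz": 0, "grip": 50}, {"tx": 0, "ty": 0, "tz": 0, "rx": 0, "ry": 0, "rz": 0, "grip": 50}])

```text
t: 15.37
eef_pos: [451.0, 195.8, 136.3]
tcp_rot: [-1.571, -0.0, 1.382]
ft_force: [-0.4, -0.6, -0.1]
opening: 0.501
```

```bash
python3 go.py 475.9 -109 130 1.387
```

```text
t 15.37 pos [451.  195.8 136.3] rot [-1.571 -0.     1.382] F [-0.4 -0.6 -0.1] open 47.6
ry total -0.005 then tx -29.51 ty 0.63 tz -8.02
```

>>> move_arm(rows=[{"tx": -2, "ty": 0, "tz": -0.6, "rx": 0, "ry": 0, "rz": 0, "grip": 50}, {"tx": -3.3, "ty": 0, "tz": -0.9, "rx": 0, "ry": 0, "rz": 0, "grip": 50}, {"tx": -3.3, "ty": 0, "tz": -0.9, "rx": 0, "ry": 0, "rz": 0, "grip": 50}, {"tx": -3.3, "ty": 0, "tz": -0.9, "rx": 0, "ry": 0, "rz": 0, "grip": 50}, {"tx": -3.3, "ty": 0, "tz": -0.9, "rx": 0, "ry": 0, "rz": 0, "grip": 50}, {"tx": -3.3, "ty": 0, "tz": -0.9, "rx": 0, "ry": 0, "rz": 0, "grip": 50}, {"tx": -3.3, "ty": 0, "tz": -0.9, "rx": 0, "ry": 0, "rz": 0, "grip": 50}, {"tx": -3.3, "ty": 0, "tz": -0.9, "rx": 0, "ry": 0, "rz": 0, "grip": 50}, {"tx": -2.5, "ty": 0, "tz": -0.7, "rx": 0, "ry": 0, "rz": 0, "grip": 50}, {"tx": -1.5, "ty": 0, "tz": -0.4, "rx": 0, "ry": 0, "rz": 0, "grip": 50}])

```text
t: 16.2
eef_pos: [476.7, -107.6, 136.1]
tcp_rot: [-1.571, 0.0, 1.389]
ft_force: [-0.6, 0.3, 0.0]
opening: 0.498
```

```bash
python3 go.py 475.9 -109 22 1.387; python3 - <<'E'
from h import *
p,d=env.read_camera("top"); cv2.imwrite("pics/t9.png",cv2.resize(p[150:270,130:310],None,fx=4.4,fy=4.4,interpolation=2)); C=cloud("top",d)
b=np.array([451.7,195.2]);th=0.222;X=np.array([np.cos(th),np.sin(th)]);Y=np.array([-np.sin(th),np.cos(th)])
t=(C[...,:2]-b)@X; n=(C[...,:2]-b)@Y; Z=C[...,2]
m=(abs(n-0)<16)&(Z>35)&(Z<75)&(abs(t)<110)
for a in range(-100,110,10):
    k=m&(t>a)&(t<=a+10)
    if k.sum(): print(a,k.sum(),n[k].mean().round(1),Z[k].mean().round(1))
print("ends",np.sort(t[m])[[0,1,2,3,-4,-3,-2,-1]].round(1))
E
```

```text
t 16.2 pos [ 476.7 -107.6  136.1] rot [-1.571  0.     1.389] F [-0.6  0.3  0. ] open 47.3
ry total 0.002 then tx -0.15 ty 11.41 tz 0.05
0 11 -3.7 51.3
10 20 0.1 54.0
20 21 -1.1 51.8
30 42 0.7 54.8
40 37 0.8 55.8
50 21 -1.9 54.1
60 37 -0.7 55.1
70 22 -1.1 55.6
ends [ 4.   4.2  6.6  7.  75.2 76.2 76.7 76.9]
```

View pics/t9.png

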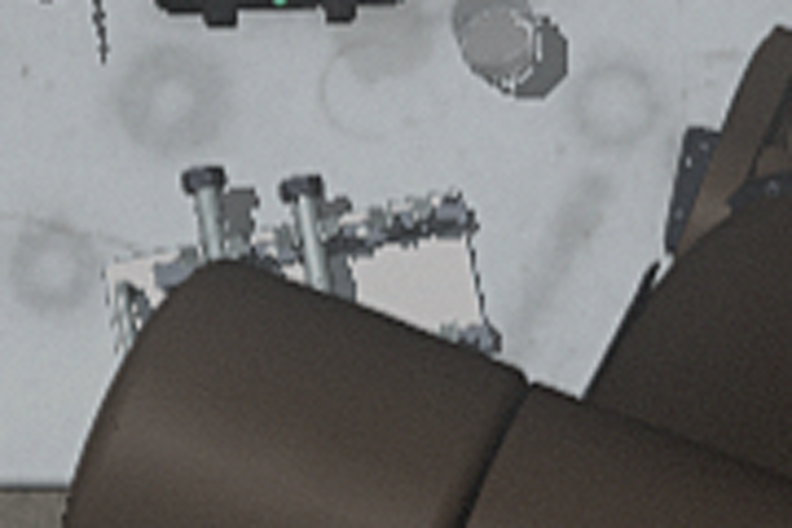

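>>> move_arm(rows=[{"tx": -0.1, "ty": 1.5, "tz": 0, "rx": 0, "ry": 0, "rz": 0, "grip": 50}, {"tx": 0, "ty": 2.5, "tz": 0, "rx": 0, "ry": 0, "rz": 0, "grip": 50}, {"tx": 0, "ty": 2.5, "tz": 0, "rx": 0, "ry": 0, "rz": 0, "grip": 50}, {"tx": 0, "ty": 1.5, "tz": 0, "rx": 0, "ry": 0, "rz": 0, "grip": 50}, {"tx": 0, "ty": 0, "tz": 0, "rx": 0, "ry": 0, "rz": 0, "grip": 50}, {"tx": 0, "ty": 0, "tz": 0, "rx": 0, "ry": 0, "rz": 0, "grip": 50}])

```text
t: 16.75
eef_pos: [476.1, -105.5, 55.7]
tcp_rot: [-1.569, -0.0, 1.389]
ft_force: [-0.2, -0.7, 0.8]
opening: 0.502
```

```bash
python3 go.py 475.9 -109 22 1.387; python3 - <<'E'
from h import *
p,d=env.read_camera("scene"); cv2.imwrite("pics/s10.png",cv2.resize(p[180:280,240:360],None,fx=6,fy=6,interpolation=2))
E
```

```text
t 16.75 pos [ 476.1 -105.5   55.7] rot [-1.569 -0.     1.389] F [-0.2 -0.7  0.8] open 47.7
ry total 0.002 then tx -0.35 ty 3.37 tz -0.04
```

View pics/s10.png

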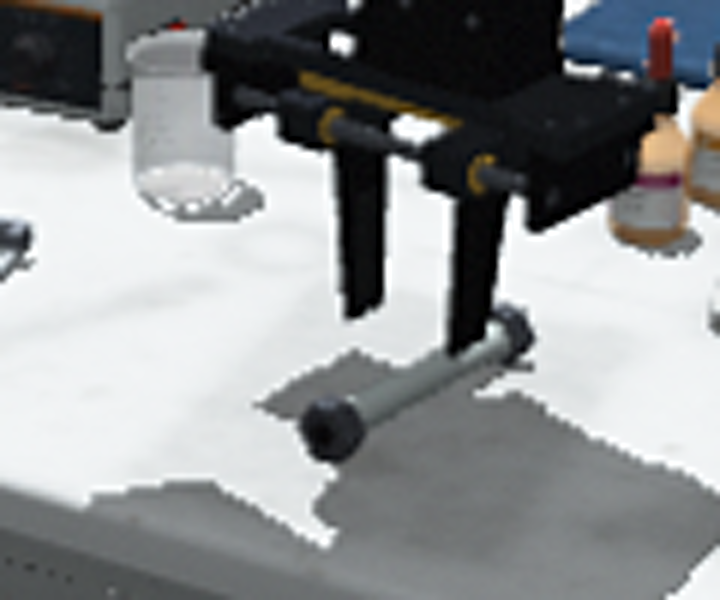

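>>> move_arm(rows=[{"tx": -0.35, "ty": 1.2, "tz": 0, "rx": 0, "ry": 0, "rz": 0, "grip": 50}, {"tx": 0, "ty": 1.2, "tz": 0, "rx": 0, "ry": 0, "rz": 0, "grip": 50}, {"tx": 0, "ty": 0.7, "tz": 0, "rx": 0, "ry": 0, "rz": 0, "grip": 50}, {"tx": 0, "ty": 0.25, "tz": 0, "rx": 0, "ry": 0, "rz": 0, "grip": 40}, {"tx": 0, "ty": 0, "tz": 0, "rx": 0, "ry": 0, "rz": 0, "grip": 0}, {"tx": 0, "ty": 0, "tz": 0, "rx": 0, "ry": 0, "rz": 0, "grip": 0}, {"tx": 0, "ty": 0, "tz": 0, "rx": 0, "ry": 0, "rz": 0, "grip": 0}, {"tx": 0, "ty": 0, "tz": 0, "rx": 0, "ry": 0, "rz": 0, "grip": 0}, {"tx": 0, "ty": 0, "tz": 0, "rx": 0, "ry": 0, "rz": 0, "grip": 0}, {"tx": 0, "ty": 0, "tz": 0, "rx": 0, "ry": 0, "rz": 0, "grip": 0}])

```text
t: 17.63
eef_pos: [475.9, -109.3, 22.6]
tcp_rot: [-1.572, -0.0, 1.387]
ft_force: [-1.1, 2.4, 6.7]
opening: 0.16
```

>>> move_arm(rows=[{"tx": 0, "ty": 0, "tz": 0, "rx": 0, "ry": 0, "rz": 0, "grip": 0}, {"tx": 0, "ty": 0, "tz": 0, "rx": 0, "ry": 0, "rz": 0, "grip": 0}])

```text
t: 17.8
eef_pos: [475.9, -109.3, 22.6]
tcp_rot: [-1.572, -0.0, 1.387]
ft_force: [-1.1, 1.5, 5.6]
opening: 0.161
```

>>> move_arm(rows=[{"tx": 0, "ty": -1, "tz": 0, "rx": 0, "ry": 0, "rz": 0, "grip": 0}, {"tx": 0, "ty": -2, "tz": 0, "rx": 0, "ry": 0, "rz": 0, "grip": 0}, {"tx": 0, "ty": -3, "tz": 0, "rx": 0, "ry": 0, "rz": 0, "grip": 0}, {"tx": 0, "ty": -3, "tz": 0, "rx": 0, "ry": 0, "rz": 0, "grip": 0}, {"tx": 0, "ty": -2.5, "tz": 0, "rx": 0, "ry": -0.102, "rz": 0, "grip": 0}, {"tx": 0, "ty": 0, "tz": 0, "rx": 0, "ry": -0.102, "rz": 0, "grip": 0}, {"tx": 0, "ty": 0, "tz": 0, "rx": 0, "ry": -0.102, "rz": 0, "grip": 0}, {"tx": 0, "ty": 0, "tz": 0, "rx": 0, "ry": -0.1, "rz": 0, "grip": 0}, {"tx": 0, "ty": 0, "tz": 0, "rx": 0, "ry": 0, "rz": 0, "grip": 0}])

```text
t: 18.55
eef_pos: [475.5, -109.3, 137.9]
tcp_rot: [-1.571, 0.0, 1.798]
ft_force: [-0.3, 0.0, -1.9]
opening: 0.159
```

```bash
python3 go.py 464 139 130 1.793;python3 - <<'E'
from h import *
p,d=env.read_camera("scene"); cv2.imwrite("pics/s11.png",cv2.resize(p[130:330,200:400],None,fx=3,fy=3,interpolation=2))
E
```

```text
t 18.55 pos [ 475.5 -109.3  137.9] rot [-1.571  0.     1.798] F [-0.3  0.  -1.9] open 15.1
ry total 0.005 then tx 24.48 ty 0.79 tz -4.35
```

View pics/s11.png

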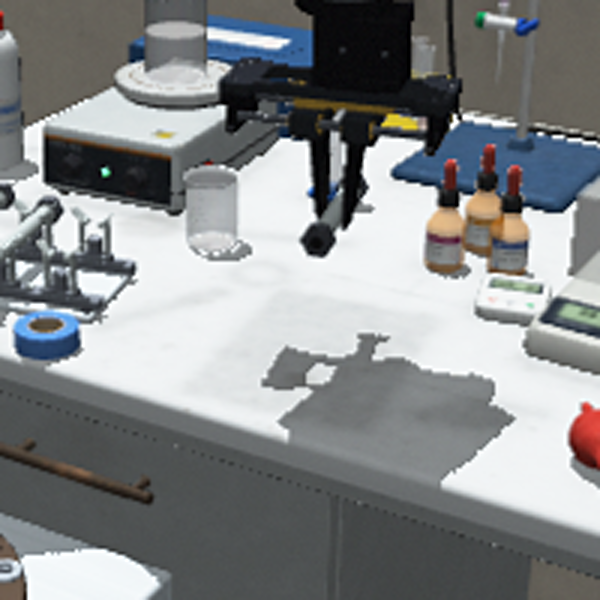

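>>> move_arm(rows=[{"tx": 2, "ty": 0, "tz": -0.4, "rx": 0, "ry": 0.003, "rz": 0, "grip": 0}, {"tx": 3, "ty": 0, "tz": -0.5, "rx": 0, "ry": 0, "rz": 0, "grip": 0}, {"tx": 3.3, "ty": 0, "tz": -0.6, "rx": 0, "ry": 0, "rz": 0, "grip": 0}, {"tx": 3.3, "ty": 0, "tz": -0.6, "rx": 0, "ry": 0, "rz": 0, "grip": 0}, {"tx": 3.3, "ty": 0, "tz": -0.6, "rx": 0, "ry": 0, "rz": 0, "grip": 0}, {"tx": 3.3, "ty": 0, "tz": -0.6, "rx": 0, "ry": 0, "rz": 0, "grip": 0}, {"tx": 2.8, "ty": 0, "tz": -0.5, "rx": 0, "ry": 0, "rz": 0, "grip": 0}, {"tx": 2, "ty": 0, "tz": -0.4, "rx": 0, "ry": 0, "rz": 0, "grip": 0}, {"tx": 1.4, "ty": 0.5, "tz": -0.2, "rx": 0, "ry": 0, "rz": 0, "grip": 0}, {"tx": 0, "ty": 0.5, "tz": 0, "rx": 0, "ry": 0, "rz": 0, "grip": 0}])

```text
t: 19.43
eef_pos: [465.2, 140.5, 127.3]
tcp_rot: [-1.571, -0.0, 1.789]
ft_force: [0.3, -1.1, -1.7]
opening: 0.163
```

>>> move_arm(rows=[{"tx": 0, "ty": 1, "tz": 0, "rx": 0, "ry": 0, "rz": 0, "grip": 0}, {"tx": 0, "ty": 0, "tz": 0, "rx": 0, "ry": 0, "rz": 0, "grip": 0}])

```text
t: 19.6
eef_pos: [464.8, 138.0, 116.0]
tcp_rot: [-1.568, -0.0, 1.788]
ft_force: [0.7, -0.4, -0.8]
opening: 0.161
```

```bash
python3 go.py 464 139 78 1.793;python3 - <<'E'
from h import *
p,d=env.read_camera("scene"); cv2.imwrite("pics/s12.png",cv2.resize(p[120:270,140:290],None,fx=4,fy=4,interpolation=2))
E
```

```text
t 19.6 pos [464.8 138.  116. ] rot [-1.568 -0.     1.788] F [ 0.7 -0.4 -0.8] open 15.3
ry total -0.005 then tx 0.11 ty 3.80 tz 0.05
```

View pics/s12.png

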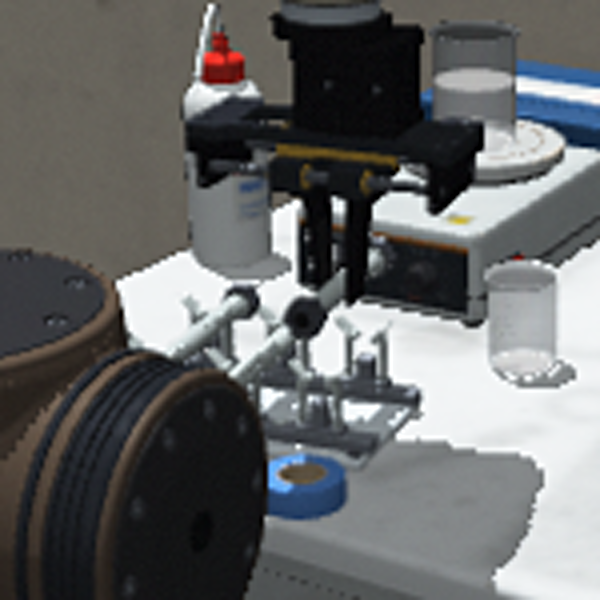

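>>> move_arm(rows=[{"tx": 0.1, "ty": 1, "tz": 0, "rx": 0, "ry": -0.004, "rz": 0, "grip": 0}, {"tx": 0, "ty": 1.3, "tz": 0, "rx": 0, "ry": 0, "rz": 0, "grip": 0}, {"tx": 0, "ty": 0.9, "tz": 0, "rx": 0, "ry": 0, "rz": 0, "grip": 0}, {"tx": 0, "ty": 0.4, "tz": 0, "rx": 0, "ry": 0, "rz": 0, "grip": 0}, {"tx": 0, "ty": 0, "tz": 0, "rx": 0, "ry": 0, "rz": 0, "grip": 0}, {"tx": 0, "ty": 0, "tz": 0, "rx": 0, "ry": 0, "rz": 0, "grip": 0}])

```text
t: 20.15
eef_pos: [465.4, 139.1, 81.4]
tcp_rot: [-1.571, -0.0, 1.793]
ft_force: [-0.1, 0.6, -1.4]
opening: 0.166
```

```bash
python3 go.py 464 139 72 1.793
```

```text
t 20.15 pos [465.4 139.1  81.4] rot [-1.571 -0.     1.793] F [-0.1  0.6 -1.4] open 15.7
ry total 0.0 then tx 0.02 ty 0.94 tz 0.14
```

>>> move_arm(rows=[{"tx": 0, "ty": 0.4, "tz": 0.1, "rx": 0, "ry": 0, "rz": 0, "grip": 0}, {"tx": 0, "ty": 0.3, "tz": 0, "rx": 0, "ry": 0, "rz": 0, "grip": 0}, {"tx": 0, "ty": 0.2, "tz": 0, "rx": 0, "ry": 0, "rz": 0, "grip": 0}, {"tx": 0, "ty": 0.2, "tz": 0, "rx": 0, "ry": 0, "rz": 0, "grip": 0}, {"tx": 0, "ty": 0.2, "tz": 0, "rx": 0, "ry": 0, "rz": 0, "grip": 0}])

```text
t: 20.57
eef_pos: [464.8, 139.4, 68.7]
tcp_rot: [-1.572, -0.0, 1.794]
ft_force: [-2.0, 0.7, 16.1]
opening: 0.161
```

>>> move_arm(rows=[{"tx": 0, "ty": 0.2, "tz": 0, "rx": 0, "ry": 0, "rz": 0, "grip": 0}, {"tx": 0, "ty": 0.2, "tz": 0, "rx": 0, "ry": 0, "rz": 0, "grip": 0}, {"tx": 0, "ty": 0.2, "tz": 0, "rx": 0, "ry": 0, "rz": 0, "grip": 0}])

```text
t: 20.82
eef_pos: [465.2, 139.4, 62.9]
tcp_rot: [-1.574, 0.0, 1.794]
ft_force: [0.1, 1.4, 5.9]
opening: 0.157
```

>>> move_arm(rows=[{"tx": 0, "ty": 0.2, "tz": 0, "rx": 0, "ry": 0, "rz": 0, "grip": 0}, {"tx": 0, "ty": 0.2, "tz": 0, "rx": 0, "ry": 0, "rz": 0, "grip": 0}, {"tx": 0, "ty": 0.2, "tz": 0, "rx": 0, "ry": 0, "rz": 0, "grip": 0}])

```text
t: 21.07
eef_pos: [464.3, 139.2, 56.5]
tcp_rot: [-1.571, -0.0, 1.794]
ft_force: [-8.9, -0.7, 46.5]
opening: 0.161
```

>>> move_arm(rows=[{"tx": 0, "ty": -0.15, "tz": 0, "rx": 0, "ry": 0, "rz": 0, "grip": 45}, {"tx": 0, "ty": 0, "tz": 0, "rx": 0, "ry": 0, "rz": 0, "grip": 45}, {"tx": 0, "ty": 0, "tz": 0, "rx": 0, "ry": 0, "rz": 0, "grip": 45}, {"tx": 0, "ty": 0, "tz": 0, "rx": 0, "ry": 0, "rz": 0, "grip": 45}, {"tx": 0, "ty": 0, "tz": 0, "rx": 0, "ry": 0, "rz": 0, "grip": 45}, {"tx": 0, "ty": -1, "tz": 0, "rx": 0, "ry": 0, "rz": 0, "grip": 45}, {"tx": 0, "ty": -3, "tz": 0, "rx": 0, "ry": 0, "rz": 0, "grip": 45}, {"tx": 0, "ty": -4, "tz": 0, "rx": 0, "ry": 0, "rz": 0, "grip": 45}, {"tx": 0, "ty": -4, "tz": 0, "rx": 0, "ry": 0, "rz": 0, "grip": 45}, {"tx": 0, "ty": -3, "tz": 0, "rx": 0, "ry": 0, "rz": 0, "grip": 45}])

```text
t: 21.9
eef_pos: [464.3, 139.1, 211.3]
tcp_rot: [-1.573, 0.0, 1.794]
ft_force: [0.9, -0.1, 0.7]
opening: 0.449
```

>>> move_arm(rows=[{"tx": 3.8, "ty": 0, "tz": 0, "rx": 0, "ry": 0, "rz": 0, "grip": 45}, {"tx": 3.8, "ty": 0, "tz": 0, "rx": 0, "ry": 0, "rz": 0, "grip": 45}, {"tx": 3.8, "ty": 0, "tz": 0, "rx": 0, "ry": 0, "rz": 0, "grip": 45}, {"tx": 3.8, "ty": 0, "tz": 0, "rx": 0, "ry": 0, "rz": 0, "grip": 45}, {"tx": 3.8, "ty": 0, "tz": 0, "rx": 0, "ry": 0, "rz": 0, "grip": 45}, {"tx": 3.8, "ty": 0, "tz": 0, "rx": 0, "ry": 0, "rz": 0, "grip": 45}, {"tx": 3.8, "ty": 0, "tz": 0, "rx": 0, "ry": 0, "rz": 0, "grip": 45}, {"tx": 3.8, "ty": 0, "tz": 0, "rx": 0, "ry": 0, "rz": 0, "grip": 45}, {"tx": 3.8, "ty": 0, "tz": 0, "rx": 0, "ry": 0, "rz": 0, "grip": 45}, {"tx": 3.8, "ty": 0, "tz": 0, "rx": 0, "ry": 0, "rz": 0, "grip": 45}])

```text
t: 22.73
eef_pos: [379.2, 511.4, 208.5]
tcp_rot: [-1.571, -0.0, 1.794]
ft_force: [0.9, -1.3, 0.1]
opening: 0.446
```

>>> move_arm(rows=[{"tx": 2, "ty": 0, "tz": 2, "rx": 0, "ry": 0, "rz": 0, "grip": 45}, {"tx": 2, "ty": 0, "tz": 2, "rx": 0, "ry": 0, "rz": 0, "grip": 45}, {"tx": 2, "ty": 0, "tz": 2, "rx": 0, "ry": 0, "rz": 0, "grip": 45}, {"tx": 0, "ty": 0, "tz": 0, "rx": 0, "ry": 0, "rz": 0, "grip": 45}, {"tx": 0, "ty": 0, "tz": 0, "rx": 0, "ry": 0, "rz": 0, "grip": 45}])

```text
t: 23.15
eef_pos: [307.2, 555.4, 208.3]
tcp_rot: [-1.571, -0.0, 1.796]
ft_force: [0.4, -0.8, 0.5]
opening: 0.45
```

```bash
cat > chk.py <<'E'
from h import *
import sys
p,d=env.read_camera("top"); tag=sys.argv[1]
d=np.median([d]+[env.read_camera("top")[1] for _ in range(2)],0)
cv2.imwrite(f"pics/t{tag}.png",cv2.resize(p[150:270,130:310],None,fx=4.4,fy=4.4,interpolation=2)); C=cloud("top",d)
b=np.array([451.7,195.2]);th=0.222;X=np.array([np.cos(th),np.sin(th)]);Y=np.array([-np.sin(th),np.cos(th)])
t=(C[...,:2]-b)@X; n=(C[...,:2]-b)@Y; Z=C[...,2]
for nm,c,L in (("a",-58,130),("b",0,160),("c",58,190)):
    m=(abs(n-c)<13)&(Z>40)&(Z<75)&(abs(t)<110)
    e=np.sort(t[m]); sh=m&(abs(abs(t)-40)>14)&(abs(t)<L/2-15)&(abs(n-c)<7); f=np.polyfit(t[sh],n[sh],1)
    zf=np.polyfit(t[sh],Z[sh],1)
    print(nm,"ends",e[2].round(1),e[-3].round(1),"centre",((e[2]+e[-3])/2).round(1),"n off",(f[1]-c).round(2),"slope",f[0].round(4),"ztop",zf.round(3),"n",sh.sum())
E
python3 go.py 0 0 0 0; python3 chk.py 13
```

```text
t 23.15 pos [307.2 555.4 208.3] rot [-1.571 -0.     1.796] F [ 0.4 -0.8  0.5] open 42.7
ry total 1.796 then tx -30.72 ty 20.83 tz -55.54
a ends -65.5 63.0 centre -1.3 n off -0.12 slope -0.0032 ztop [-1.7000e-02  5.3738e+01] n 99
b ends -83.9 75.4 centre -4.3 n off -0.46 slope -0.0007 ztop [7.000e-03 5.391e+01] n 144
c ends -95.4 93.4 centre -1.0 n off -0.58 slope 0.002 ztop [ 0.    53.559] n 201
```

View pics/t13.png

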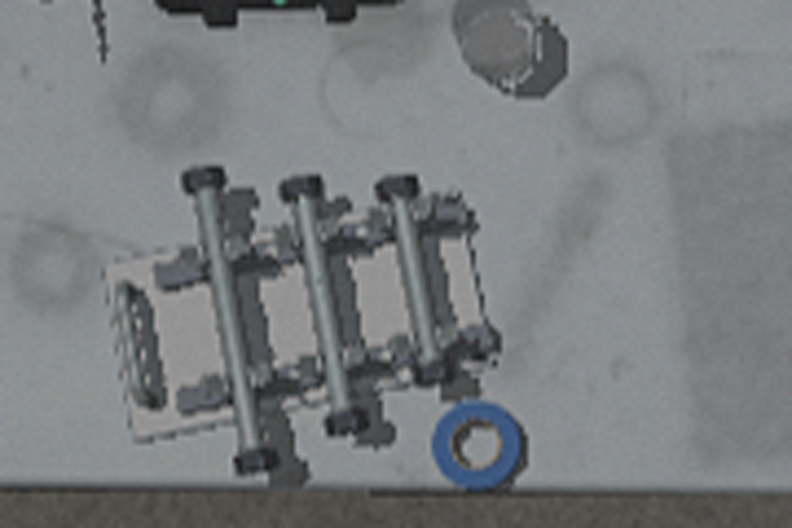

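```bash
python3 -c "
from cell import env
print(env.job_done())"
```

```text
the job is handed in; nothing more can be done
None
```

All three shafts are snapped into their clips: the long one next to the handle, the medium one in the middle and the short one at the plain end. I handed the job in at about 23.3 s of the 64 s allowed. I gripped each shaft at its centre, lowered it into the lips and pressed it down until it stopped on its saddles. The peak wrist force was about 48 N.

My last check used the top camera's depth image, with the arm backed clear of everything:

| Shaft | Off centre, along (limit 12 mm) | Off centre, across (limit 4 mm) | Angle error (limit 0.08 rad) | Top of shank above bench (54 mm when seated) |
|---|---|---|---|---|
| Short | -1.3 mm | -0.1 mm | 0.003 rad | 53.7 mm |
| Medium | -4.3 mm | -0.5 mm | 0.001 rad | 53.9 mm |
| Long | -1.0 mm | -0.6 mm | 0.002 rad | 53.6 mm |

- **Short shaft tilt:** the depth fit gave a small tilt, about 1.3 mm from one clip to the other. I took this as noise, because a clip that had not snapped would leave that end about 14 mm high.
- **Beaker, tape and pipette filler:** I did not measure them again at the end. The beaker and tape look unmoved in the final picture. The filler is outside that picture, but the arm never came near it.

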